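# Shoe a workpiece and clamp it in the welding fixture

## Task

With the blue shoe still standing on the table away from the grey fixture, slide the foot plate of the nearest upright round bar under the shoe's two lips until it is fully home against the shoe's end stops. Then lift the two together by the bar, set them on the fixture bed and push the shoe between the guides until it is fully home against the back stop, and screw the black knob down clockwise, regripping as needed, until it is tight and its sprung pad is squeezed firmly on the foot plate. Leave the nearby jar and red magnet where they are, and let go at the end.

Things in the scene. Friction and masses are not known exactly. Their poses are not given: they have to be found in the camera images.
- bar_mid (a point): Workpiece, about 0.5 kg: foot plate 95 x 60 x 6 mm with an upright 26 mm round bar on it, 134 mm tall over all. Point: on the bar's axis, 67 mm above the underside. x along the plate (its +x end goes into the shoe first), z up. The plate's centre lies 20 mm to +x and 4 mm to +y of the bar's axis. Held by the bar, it carries the joined shoe on its lips.
- shoe: Blue loose shoe, 0.35 kg; base 118 x 75 mm (x -62 to +56), 10 mm thick. Origin: underside, below the centre of the plate when home; x = direction in which the plate slides in, z up. End stops at x = +48 mm; home, the bar's axis is at x = -20, y = -4 mm. Lips' top 22 mm above the underside. A push of a few newtons already slides it on the table.
- shoe_mouth (a point): Point on the shoe's base (10 mm above its underside) at its x = -25 mm, where walls and lips begin: walls 63 mm apart, 8 mm high gap under the lips, 48 mm clear between the lips; they end at x = +48 mm. From here back to x = -62 the base is a bare landing between flares, 8 mm high above it, that open to about 80 mm. Axes as the shoe.
- nest (a point): Fixed grey fixture, bed 10 mm thick, 116 mm wide. Point: on the bed's top, where the shoe's origin comes when home; x = direction in which the shoe is pushed in, z up. Bed from x = -85 to +150 mm. Back stop at x = +56 mm. The clamp strap (24 mm wide) reaches back over the nest to x = +27 mm from its knob at x = +112 mm.
- nest_mouth (a point): Point on the bed's top at the nest's x = -25 mm, where the side guides begin: 78 mm apart, 10 mm high, to x = +56; from here back to x = -58 they flare to about 94 mm apart. Axes as the nest. The clamp pad at nest x = +40 hangs 24 mm above the bed at knob angle 0 (2 mm lower per rad), so the shoe is slid in under it, under 3 mm above the bed.
- knob_grip (a point): Centre of the black knurled clamp knob: upright cylinder, 36 mm diameter, 30 mm tall, point half-way up on its vertical axis; 8 mm of thinner neck between knob and strap. It goes down with the strap 2 mm per rad. Turning it takes about 0.1 N m and it stays where left.
- clamp_knob (a joint): Knob angle in rad, grows as it is turned clockwise seen from above (tightening); starts at 0 to 0.7, thread ends at 5.4. The pad meets the foot plate of a homed unit at about 4.0 rad and is tight from about 4.6 rad.
- clamp_pad (a joint): Squeeze of the clamp's spring pad in m: 0 when free, about 0.001 (5 N) when tight, up to 0.0028 at the thread's end; 5 N per mm.
- paste_jar: white jar with blue lid, 60 mm diameter, 68 mm tall; bystander, origin at the centre of its underside
- weld_magnet: red triangular welding magnet, 77x110x24 mm, lying flat; bystander, origin at the centre of its underside
Not all that is in view belongs to the job. Several things have the shape of the shoe; the one meant has the colours described above.

How it is judged:
By the outcome, as a careful person would: the job done as asked, in the order asked, and still so for the second after the job is handed in, with the robot touching nothing.
It also fails if it takes over 72 s, if anything falls off the work surface, if the arm or the gripper's body presses on something with over 40 N, if the wrist force passes 120 N, or if a joint passes its speed limit or range.

## Robot

A 7-joint arm with a two-finger parallel gripper is mounted at the origin on the work surface; the furniture and walls round the work are solid. World frame = base frame: x ahead of the robot, y to its left, z up, the work surface at z = 0. Lengths are in m, angles in rad, forces in N, time in s.
With the tool pointing down it reaches from about 0.4 to 0.85 m from the base axis. Payload 10.4 kg.
Tool frame: the origin (TCP) lies between the finger pads; the fingertips stand 11 mm ahead of it and the grasp point (between the pads) lies 8 mm behind it; x points along the fingers, y is the direction in which the jaws open and shut, and the axes are right-handed (so a half turn about x gives the same grasp; the last joint's range is limited). The gripper opens to 87 mm and grips with 3 to 60 N. Pads are 19 mm wide; open, the fingers measure 117 mm over their backs; the gripper's body (75 mm by 190 mm) begins 51 mm behind the grasp point.
Start: joints at [1.255, 0.332, -0.065, 1.46, 0.022, 1.35, -0.088], TCP at [0.18, -0.598, 0.234] pointing down, gripper open.
Joint ranges: [-2.6, 2.6], [-0.5, 2.12], [-1.47, 1.34], [0.16, 2.42], [-1.27, 4.41], [0.06, 2.06], [-2.6, 2.6]. Speed limits (rad/s): [2.22, 2.22, 2.79, 2.79, 3.14, 3.14, 3.14].

## Interface

Orientations are given as a unit quaternion [x, y, z, w].
In Python, from bench import r, cams, ticket gives the robot as it stands. The module is installed in compiled form; this text tells all that it offers.
- The arm moves only by the tool drive_tool, never from a script. Its argument "moves" is text: rows parted by semicolons, each of 5 numbers parted by spaces: the shift along the world's x, y, z in m, then the turn about the world's z in degrees, then the closure, from 0 (fully open) to 1 (shut). In form: x y z twist grip; .... A call has 1 to 20 rows; each row shifts and turns the commanded pose from where the row before left it; what a row does not reach is not made up. A row lasts 1/8 s, in which the tool goes at most 62.5 mm and 10.7 degrees, less where a joint would pass 70% of its speed; a pose out of reach is approached as far as the arm can. A call is refused whole if a number of a shift passes 0.0625 or a number of a turn 10.7, either way. A call with a gripper value outside its range is refused whole. The fingers move at their own pace and stop on an object; "newtons" is the grip in N (left out, the last holds). Time passes only in rows, so rows that do not move let the fingers close. It gives the time, the measured TCP pose, the force and the opening at its end, in the units of the state.
- r.read_state(): the state, without advancing time (a new reading comes with each control period).
- cams.camera(name): name is "scene" or "side" or "wrist"; returns a dict with "color" (400x640x3 uint8, red, green, blue), "fx", "fy", "cx", "cy" (pixels), "extrinsics" (4x4, takes a point from camera to world coordinates). Camera axes: x right, y down, z forward; pixel columns grow to the right and rows downward; lengths in m; the calibration is good to about 2 mm. The wrist camera is an equidistant fisheye: a pixel r from the principal point sees the ray r / f radians off the axis. A picture is of the moment at which its call begins. There is no depth.
- ticket.close_job(): hands the job in, once; it reports no verdict.
The state is a dict: "time": time; "joint_positions": joint angles; "joint_vel": joint speeds; "joint_torque": joint torques, N m; "ee_pos": TCP position; "eef_rot": TCP orientation; "ft_force": force on the tool from outside, world axes, zero at the start; "torque": the same for the moment, N m; "width": finger opening in m.
Only numpy, scipy, OpenCV 4.12 (cv2) and the standard library are available. Lean on these libraries where they do the work, as an engineer would, in place of code of your own. Each camera call takes 0.05 s, during which the arm holds its last target.

## Working session

There is one attempt and no reset: what is moved stays moved. The work goes in short steps, Python scripts to look and compute and a tool call to move; the robot and the scene stay as the last step left them, time stands still between calls to the robot, and variables do not carry over. Pictures are saved under pics/ and viewed, and the job is handed in when it is done.

Besides the shell and the picture viewer there is one more tool, called after "Call:" as name(argument=value, ...) on one line, values as JSON. drive_tool: Moves the arm, as the interface text tells. Its arguments: {"type":"object","properties":{"moves":{"type":"string"},"newtons":{"type":"number"}},"required":["moves"]}

```bash
mkdir -p pics; cat > h.py <<'E'
import numpy as np, cv2
from bench import r, cams, ticket
def shot(n,tag):
    d=cams.camera(n); cv2.imwrite(f'pics/{tag}.png',d['color'][:,:,::-1]); 
    np.savez(f'pics/{tag}.npz',**{k:np.array(v) for k,v in d.items()}); return d
def load(tag): return dict(np.load(f'pics/{tag}.npz'))
def ray(d,u,v,fish=False):
    x=(u-d['cx'])/d['fx'];y=(v-d['cy'])/d['fy']
    if fish:
        t=np.hypot(x,y); s=np.sin(t)/t if t>1e-9 else 1
        c=np.array([x*s,y*s,np.cos(t)])
    else: c=np.array([x,y,1.])
    E=d['extrinsics']; return E[:3,3],E[:3,:3]@c
def onz(d,u,v,z,fish=False):
    o,w=ray(d,u,v,fish); return o+w*(z-o[2])/w[2]
def proj(d,p,fish=False):
    E=d['extrinsics']; c=E[:3,:3].T@(np.asarray(p)-E[:3,3])
    if fish:
        rr=np.hypot(c[0],c[1]);t=np.arctan2(rr,c[2]);return d['cx']+d['fx']*t*c[0]/rr,d['cy']+d['fy']*t*c[1]/rr
    return d['cx']+d['fx']*c[0]/c[2],d['cy']+d['fy']*c[1]/c[2]
E
python3 - <<'E'
from h import *
for n in ['scene','side','wrist']:
    d=shot(n,n+'0'); print(n,d['fx'],d['cx'],d['cy'],d['extrinsics'].round(3).tolist())
print(r.read_state())
E
```

```text
scene 491.54929102489 319.76961641323186 200.64068911106747 [[-0.87, -0.242, 0.429, -0.129], [-0.492, 0.461, -0.739, 1.263], [-0.018, -0.854, -0.52, 0.923], [0.0, 0.0, 0.0, 1.0]]
side 464.36573122119484 321.48039533252944 202.60226800739235 [[-0.995, -0.064, 0.078, 0.44], [-0.099, 0.467, -0.879, 1.128], [0.02, -0.882, -0.471, 0.668], [0.0, 0.0, 0.0, 1.0]]
wrist 309.70691628693146 318.71482459348056 194.82941067062507 [[0.289, -0.914, -0.284, 0.259], [-0.957, -0.276, -0.084, -0.575], [-0.001, 0.296, -0.955, 0.384], [0.0, 0.0, 0.0, 1.0]]
{'time': 0.15, 'joint_positions': array([ 1.25542119,  0.33270161, -0.06468376,  1.46069155,  0.02163836,
        1.34988467, -0.08851769]), 'joint_vel': array([-1.18767082e-03, -3.50751012e-03, -1.18268757e-03, -2.08752595e-03,
        3.05170891e-05,  6.75199642e-04, -3.71850791e-03]), 'joint_torque': array([ 4.00003682e-04, -6.23635769e+01,  2.45013542e-02, -3.90142465e+01,
       -6.12236280e-02,  3.72484967e-02,  6.84435599e-05]), 'ee_pos': array([ 0.18028988, -0.59817073,  0.23297948]), 'eef_rot': array([-0.69946448, -0.10347973,  0.69962406, -0.1027987 ]), 'ft_force': array([-0.22124741, -0.65635264,  0.31694048]), 'torque': array([-0.00402176, -0.01191014, -0.01224249]), 'width': 0.08734323051619565}
```

View pics/scene0.png

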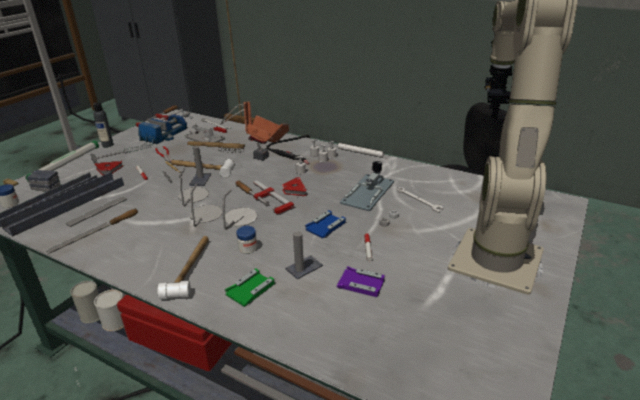

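View pics/side0.png

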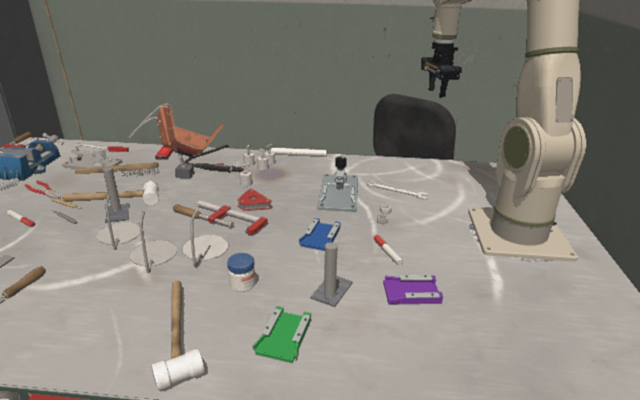

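View pics/wrist0.png

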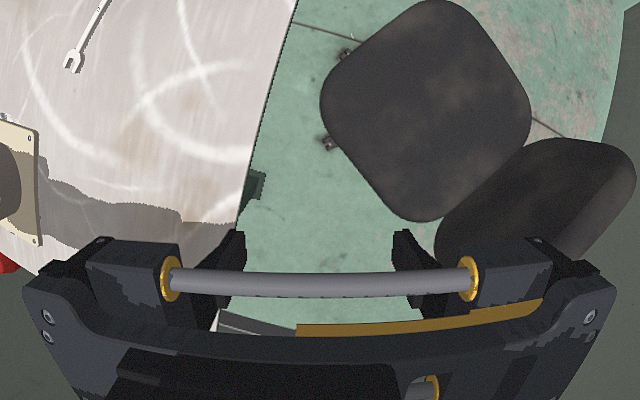

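Candidates are blue shoe (side 320,234), green (284,333) and purple (413,290). Only the blue one fits. The bars are at side (331,275) and (113,195); the first is nearer both the robot and the shoe. I'll confirm with enlarged crops.

```bash
python3 - <<'E'
from h import *
a=cv2.imread('pics/side0.png'); 
cv2.imwrite('pics/c1.png',cv2.resize(a[145:310,270:460],None,fx=4.2,fy=3.6*1.0,interpolation=cv2.INTER_CUBIC)[:600,:800])
a=cv2.imread('pics/scene0.png'); 
cv2.imwrite('pics/c2.png',cv2.resize(a[150:290,230:420],None,fx=4.2,fy=4.2,interpolation=cv2.INTER_CUBIC))
d=load('side0');s=load('scene0')
for nm,u,v,z in [('shoe',320,234,.01),('bar',331,297,0.006),('fix',339,193,.01),('jar',241,285,0),('knob',341,161,.07)]: print(nm,onz(d,u,v,z).round(3))
E
```

```text
shoe [0.536 0.078 0.01 ]
bar [0.486 0.328 0.006]
fix [ 0.501 -0.17   0.01 ]
jar [0.693 0.304 0.   ]
knob [ 0.504 -0.285  0.07 ]
```

View pics/c1.png

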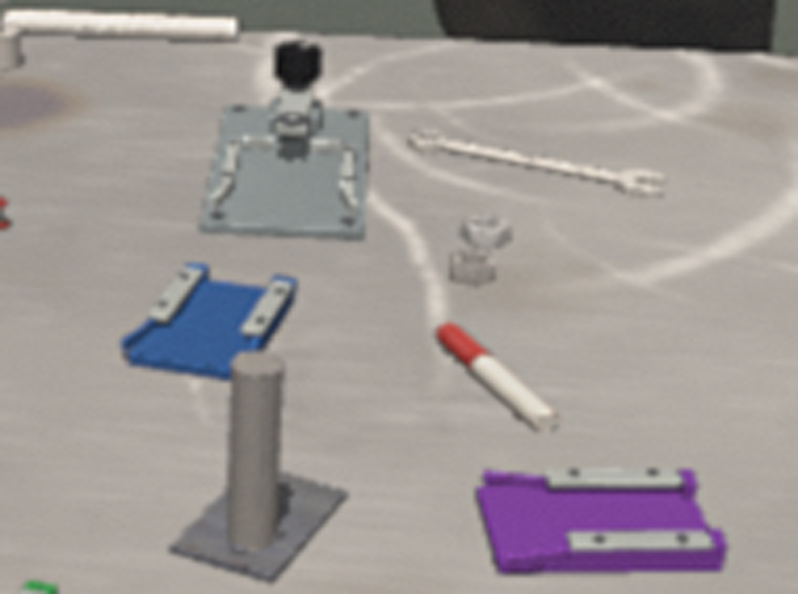

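View pics/c2.png

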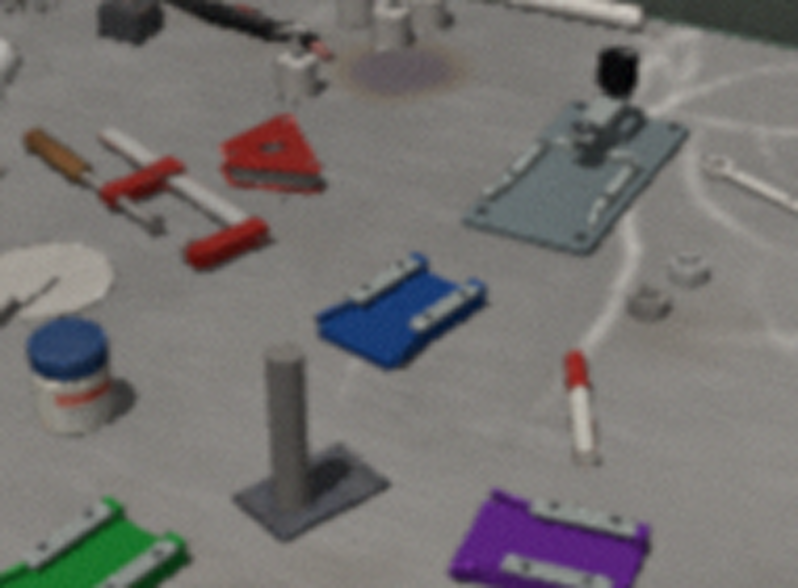

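Call:
drive_tool(moves="0.035 0.04 0.008 5 0; 0.035 0.05 0.008 5 0; 0.035 0.05 0.008 5 0; 0.035 0.05 0.008 5 0; 0.035 0.05 0.008 5 0; 0.035 0.05 0.008 5 0; 0.03 0.05 0.008 5 0; 0.03 0.05 0.008 5 0; 0.02 0.05 0.008 5 0; 0.02 0.05 0.008 5 0; 0.01 0.05 0.01 5 0; 0 0.05 0.01 5 0; 0 0.05 0.01 5 0; 0 0.05 0.01 5 0; 0 0 0 3 0; 0 0 0 0 0", newtons=40)

```text
time: 2.15
ee_pos: [0.5003, 0.0917, 0.3534]
eef_rot: [-0.501, -0.499, 0.501, -0.499]
ft_force: [-1.1, 0.1, 0.5]
width: 0.0873
```

```bash
cat >> h.py <<'E'
from scipy.spatial.transform import Rotation as R
def st():
    s=r.read_state(); M=R.from_quat(s['eef_rot']).as_matrix()
    print('t',round(s['time'],2),'p',s['ee_pos'].round(4),'jawdeg',round(np.degrees(np.arctan2(M[1,1],M[0,1])),2),'toolx',M[:,0].round(3),'q',s['joint_positions'].round(2),'F',s['ft_force'].round(1),'T',s['torque'].round(2),'w',round(s['width'],4)); return s
E
python3 - <<'E'
from h import *
d=shot('wrist','w1'); st(); print(d['extrinsics'].round(3))
E
```

```text
t 2.2 p [0.5004 0.0911 0.3533] jawdeg -0.33 toolx [-0. -0. -1.] q [ 0.47  0.09 -0.78  1.52  0.07  1.55 -0.32] F [ 0.6  0.3 -0.4] T [-0.03 -0.12 -0.  ] w 0.0867
[[ 1.    -0.003 -0.001  0.501]
 [-0.003 -0.955 -0.297  0.174]
 [ 0.     0.297 -0.955  0.504]
 [ 0.     0.     0.     1.   ]]
```

View pics/w1.png

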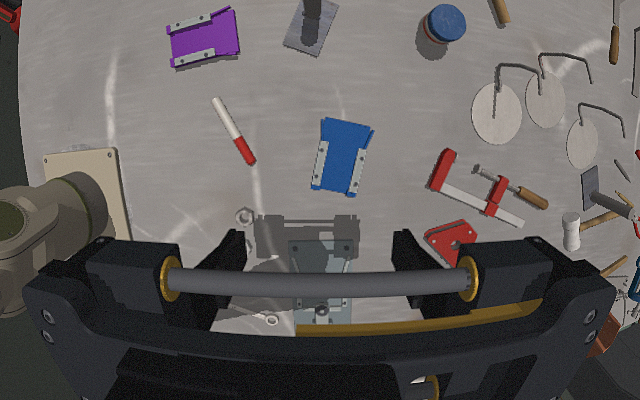

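Call:
drive_tool(moves="0 -0.05 0 0 0; 0 -0.06 0 0 0; 0 -0.06 0 0 0; 0 -0.06 0 0 0; 0 -0.05 0 0 0; 0 -0.02 0 0 0; 0 0 0 0 0; 0 0 0 0 0")

```text
time: 3.2
ee_pos: [0.5008, -0.2066, 0.3537]
eef_rot: [0.501, 0.5, -0.5, 0.499]
ft_force: [0.8, 0.5, -0.1]
width: 0.0868
```

```bash
python3 - <<'E'
from h import *
d=shot('wrist','w2'); st()
E
```

```text
t 3.25 p [ 0.5008 -0.2064  0.3538] jawdeg -0.08 toolx [ 0.  0. -1.] q [ 0.78  0.15 -0.54  1.45  0.08  1.56  0.25] F [-0.1  0.3 -0.2] T [-0.   -0.12 -0.  ] w 0.0874
```

View pics/w2.png

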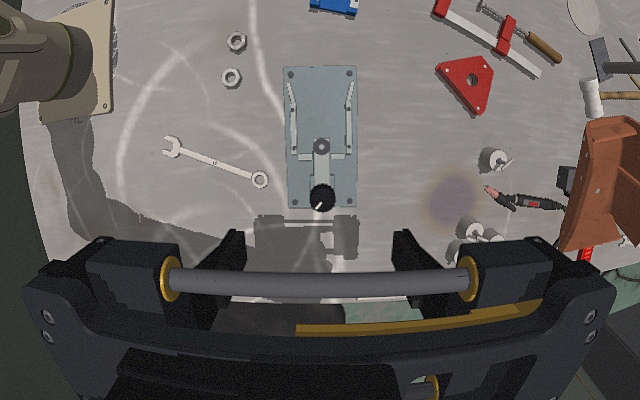

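Call:
drive_tool(moves="0 0.05 0 0 0; 0 0.06 0 0 0; 0 0.06 0 0 0; 0 0.06 0 0 0; 0 0.06 0 0 0; 0 0.06 0 0 0; 0 0.04 0 0 0; 0 0 0 0 0; 0 0 0 0 0")

```text
time: 4.38
ee_pos: [0.5, 0.1819, 0.3537]
eef_rot: [-0.501, -0.499, 0.501, -0.499]
ft_force: [-0.0, -0.5, 0.4]
width: 0.0866
```

```bash
python3 - <<'E'
from h import *
d=shot('wrist','w3'); st()
E
```

```text
t 4.42 p [0.5003 0.1811 0.3536] jawdeg -0.25 toolx [ 0.    -0.001 -1.   ] q [ 0.33  0.17 -0.86  1.46  0.13  1.57 -0.53] F [ 0.5  0.5 -0.6] T [-0.05 -0.09 -0.01] w 0.0874
```

View pics/w3.png

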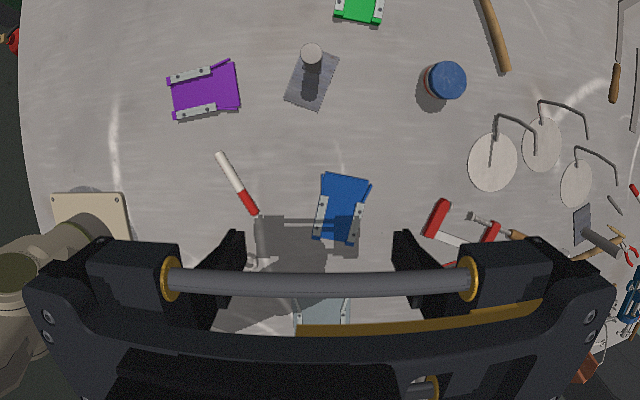

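```bash
python3 - <<'E'
from h import *
def rect(tag,box,mask,z):
    d=load(tag);u0,v0,u1,v1=box
    im=d['color'][v0:v1,u0:u1]; m=mask(im.astype(int)).astype(np.uint8)*255
    m=cv2.morphologyEx(m,cv2.MORPH_CLOSE,np.ones((3,3)))
    cs,_=cv2.findContours(m,cv2.RETR_EXTERNAL,cv2.CHAIN_APPROX_NONE); c=max(cs,key=cv2.contourArea)[:,0]+[u0,v0]
    p=np.array([onz(d,*q,z,True)[:2] for q in c]).astype(np.float32)
    rr=cv2.minAreaRect(p*1000); print(tag,'rect c',np.round(rr[0],1),'size',np.round(rr[1],1),'ang',round(rr[2],2)); print(cv2.boxPoints(rr).round(1).tolist())
    cv2.imwrite(f'pics/m_{tag}_{u0}.png',cv2.resize(m,None,fx=4,fy=4))
blue=lambda i:(i[...,2]>i[...,0]+50)&(i[...,2]>i[...,1]+25)
rect('w1',(290,100,400,210),blue,.018)
rect('w3',(300,160,400,260),blue,.018)
for t,b in [('w1',(270,0,400,210)),('w3',(270,30,400,250)),('w2',(260,50,380,225))]:
    im=cv2.imread(f'pics/{t}.png')[b[1]:b[3],b[0]:b[2]]; k=min(800/im.shape[1],600/im.shape[0]); cv2.imwrite(f'pics/z_{t}.png',cv2.resize(im,None,fx=k,fy=k,interpolation=cv2.INTER_CUBIC)); print(t,k)
E
```

```text
w1 rect c [534.5  84.4] size [118.8  84.9] ang 78.14
[[480.79998779296875, 35.0], [563.9000244140625, 17.600000381469727], [588.2999877929688, 133.8000030517578], [505.20001220703125, 151.3000030517578]]
w3 rect c [535.4  86. ] size [120.4  84.7] ang 79.04
[[482.29998779296875, 35.0], [565.5, 18.899999618530273], [588.4000244140625, 137.10000610351562], [505.20001220703125, 153.1999969482422]]
w1 2.857142857142857
w3 2.727272727272727
w2 3.4285714285714284
```

View pics/z_w3.png

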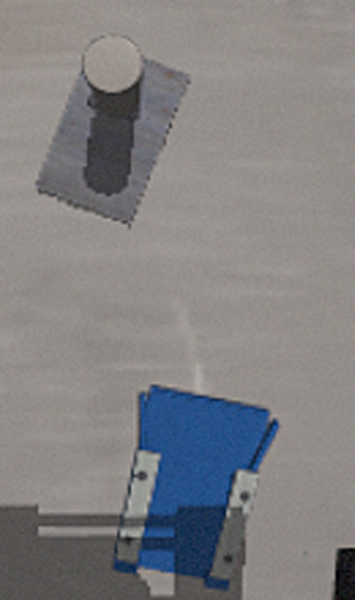

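View pics/z_w1.png

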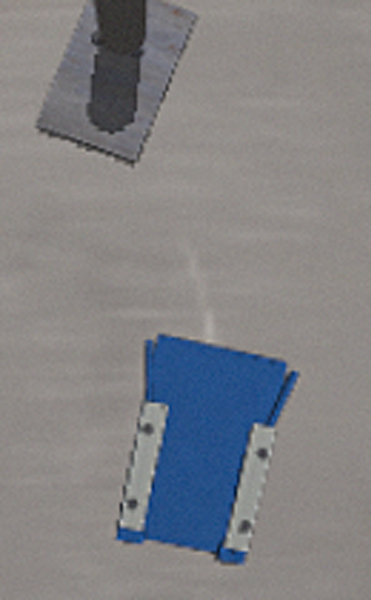

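View pics/z_w2.png

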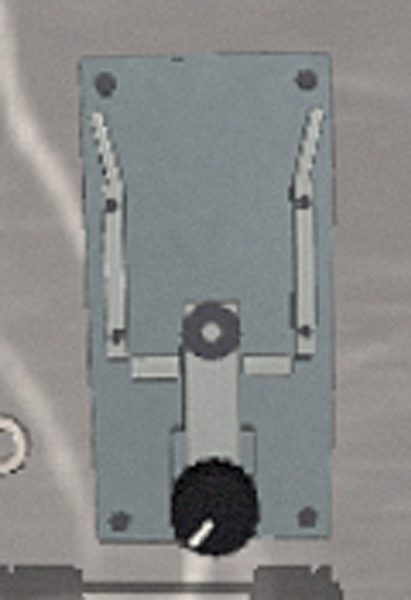

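```bash
python3 - <<'E'
from h import *
def P(tag,o,k,pts,z):
    d=load(tag); return np.array([onz(d,o[0]+(a+.5)/k-.5,o[1]+(b+.5)/k-.5,z,True)[:2]*1000 for a,b in pts]).round(1)
S=P('w1',(270,0),2.857,[(146,403),(167,405),(119,528),(143,531),(254,423),(276,427),(226,549),(249,553)],.022)
print('lips',S.tolist())
B=P('w1',(270,0),2.857,[(160,337),(284,360)],.010); print('base rear',B.tolist())
L=P('w3',(270,30),2.727,[(37,190),(129,225),(190,75)],.006);print('plate',L.tolist())
T=P('w3',(270,30),2.727,[(112,64)],.134);print('bartop',T)
L=P('w1',(270,0),2.857,[(38,128),(134,162),(197,14)],.006);print('plate w1',L.tolist())
N=P('w2',(260,50),3.4286,[(106,84),(307,79),(120,520),(308,517)],.01);print('screws',N.tolist())
N=P('w2',(260,50),3.4286,[(80,55),(331,53),(332,535),(98,542)],.01);print('bed',N.tolist())
N=P('w2',(260,50),3.4286,[(123,190),(126,350),(292,205),(297,350)],.02);print('guides in',N.tolist())
N=P('w2',(260,50),3.4286,[(104,205),(108,355),(311,200),(314,353)],.02);print('guides out',N.tolist())
# knob triangulate: side & scene & wrist
d=load('w2'); k0=P('w2',(260,50),3.4286,[(215,507)],.09);print('knob@.09',k0, P('w2',(260,50),3.4286,[(215,507)],.07))
print('stop',P('w2',(260,50),3.4286,[(132,354),(291,352)],.02))
for t in('side0','scene0'):
    im=cv2.imread(f'pics/{t}.png'); b=(300,140,380,220) if t=='side0' else (335,150,415,220)
    cv2.imwrite(f'pics/k_{t}.png',cv2.resize(im[b[1]:b[3],b[0]:b[2]],None,fx=7,fy=7,interpolation=cv2.INTER_CUBIC))
E
```

```text
lips [[503.7, 112.3], [515.2, 111.2], [488.3, 41.4], [501.8, 39.6], [563.3, 101.4], [575.6, 99.3], [549.2, 28.8], [562.5, 26.4]]
base rear [[511.6, 147.9], [581.1, 135.8]]
plate [[444.1, 268.1], [497.7, 246.6], [533.2, 335.8]]
bartop [[491.3 322.2]]
plate w1 [[444.6, 267.7], [497.6, 246.8], [532.8, 335.2]]
screws [[457.2, -79.9], [549.0, -77.6], [460.3, -289.3], [552.8, -288.0]]
bed [[445.3, -65.9], [560.1, -65.0], [565.0, -297.4], [449.1, -300.8]]
guides in [[465.3, -129.6], [465.7, -203.4], [541.6, -136.5], [544.7, -203.5]]
guides out [[456.7, -136.3], [457.3, -205.6], [550.2, -134.1], [552.6, -204.8]]
knob@.09 [[ 506.  -257.1]] [[ 506.3 -263.5]]
stop [[ 468.5 -205.3]
 [ 541.9 -204.4]]
```

View pics/k_side0.png

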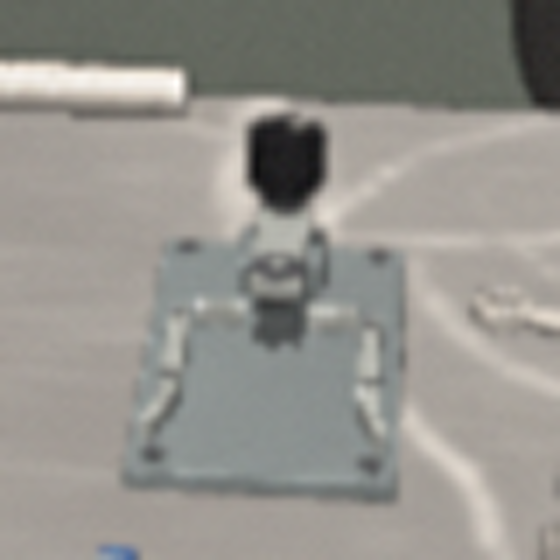

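Call:
drive_tool(moves="-0.003 0.046 0 -7.2 0; -0.003 0.046 -0.03 -7.2 0; -0.002 0.048 -0.04 -7 0; 0 0 -0.04 0 0; 0 0 0 0 0; 0 0 0 0 0")

```text
time: 5.18
ee_pos: [0.4936, 0.3206, 0.2454]
eef_rot: [0.586, 0.396, -0.585, 0.397]
ft_force: [-0.3, -0.6, 0.6]
width: 0.0869
```

```bash
python3 - <<'E'
from h import *
d=shot('wrist','w4'); s=st()
S=load('side0')
for z in (.04,.05,.06,.065,.07,.075,.08,.085,.09,.1): print(z,np.round(proj(S,(.5062,-.2615,z)),1))
E
```

```text
t 5.22 p [0.4937 0.321  0.2458] jawdeg -21.74 toolx [ 0.003  0.001 -1.   ] q [ 0.03  0.36 -0.86  1.51  0.28  1.39 -1.23] F [-0.3 -0.9  0.1] T [ 0.02 -0.01  0.02] w 0.0868
0.04 [339.6 172.2]
0.05 [339.7 169.4]
0.06 [339.8 166.6]
0.065 [339.9 165.2]
0.07 [340.  163.8]
0.075 [340.  162.3]
0.08 [340.1 160.9]
0.085 [340.1 159.5]
0.09 [340.2 158.1]
0.1 [340.3 155.2]
```

View pics/w4.png

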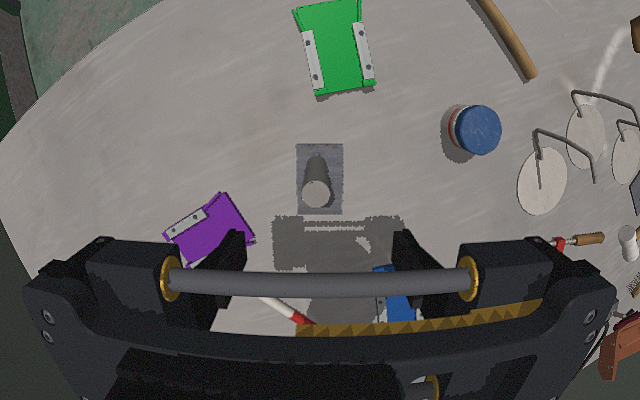

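```bash
python3 - <<'E'
from h import *
d=load('w4'); print(onz(d,315.5,194,.134,True), [onz(d,u,v,.006,True).round(4)[:2] for u,v in((297,144),(342,144),(342,213),(298,213))])
E
```

```text
[0.49166064 0.32299393 0.134     ] [array([0.479 , 0.3572]), array([0.532 , 0.3361]), array([0.4992, 0.2489]), array([0.4442, 0.2709])]
```

Call:
drive_tool(moves="-0.001 0.001 -0.03 0 0; -0.001 0.0005 -0.03 0 0; 0 0 -0.03 0 0; 0 0 -0.03 0 0; 0 0 -0.025 0 0; 0 0 -0.0135 0 0; 0 0 0 0 0; 0 0 0 0 1; 0 0 0 0 1; 0 0 0 0 1; 0 0 0 0 1; 0 0 0 0 1", newtons=45)

```text
time: 6.72
ee_pos: [0.4904, 0.3231, 0.0851]
eef_rot: [0.585, 0.397, -0.585, 0.397]
ft_force: [-0.2, 0.6, 0.4]
width: 0.0451
```

```bash
python3 - <<'E'
from h import *
s=st()
E
```

```text
t 6.72 p [0.4904 0.3231 0.0851] jawdeg -21.62 toolx [ 0. -0. -1.] q [-0.02  0.5  -0.8   1.7   0.4   1.11 -1.32] F [-0.2  0.6  0.4] T [-0.08 -0.07  0.04] w 0.0451
```

Call:
drive_tool(moves="0 0 0 0 1; 0 0 0 0 1; 0 0 0 0 1; 0 0 0 0 1; 0 0 0 0 1")

```text
time: 7.35
ee_pos: [0.4905, 0.323, 0.085]
eef_rot: [0.585, 0.397, -0.585, 0.397]
ft_force: [1.0, 0.3, -1.3]
width: 0.0252
```

Call:
drive_tool(moves="0 0 0.02 0 1; 0 0 0.02 0 1; 0.013 -0.02 0 3 1; 0.014 -0.02 0 3 1; 0.013 -0.021 0 3 1; 0.014 -0.021 0 1.8 1; 0.013 -0.021 0 0 1; 0 0 0 0 1; 0 0 0 0 1")

```text
time: 8.48
ee_pos: [0.5572, 0.2208, 0.1261]
eef_rot: [0.545, 0.451, -0.544, 0.451]
ft_force: [-1.0, 0.3, -3.9]
width: 0.0253
```

```bash
python3 - <<'E'
from h import *
s=st(); d=shot('wrist','w5'); d=shot('side','s5');d=shot('scene','c5')
a=cv2.imread('pics/s5.png');cv2.imwrite('pics/z_s5.png',cv2.resize(a[180:310,230:400],None,fx=4.5,fy=4.5,interpolation=cv2.INTER_CUBIC))
E
```

```text
t 8.47 p [0.5572 0.2208 0.1261] jawdeg -10.81 toolx [ 0.001  0.001 -1.   ] q [ 0.19  0.48 -0.82  1.63  0.38  1.19 -0.91] F [-1.   0.3 -3.9] T [ 0.05  0.   -0.04] w 0.0253
```

View pics/w5.png

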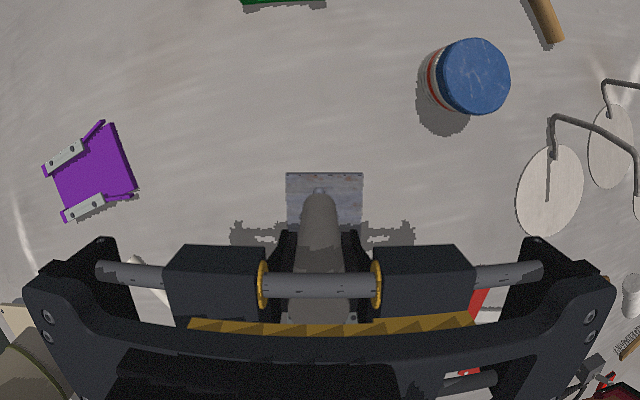

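View pics/z_s5.png

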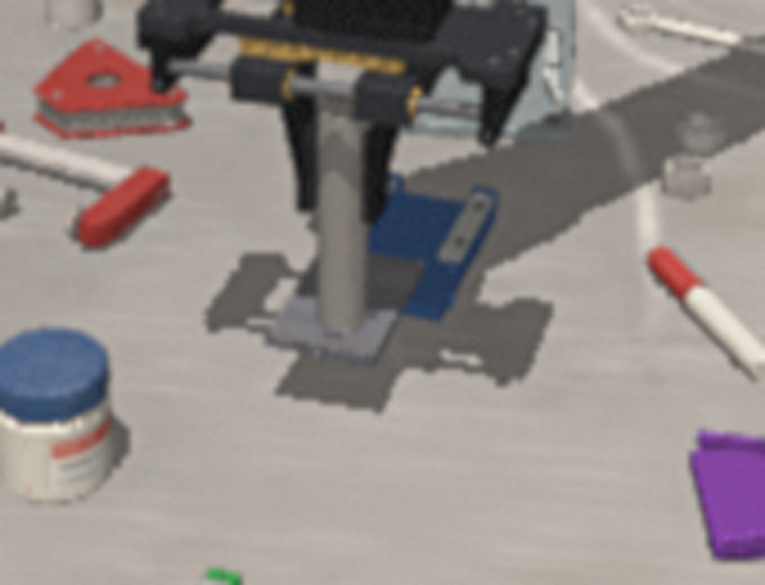

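View pics/c5.png

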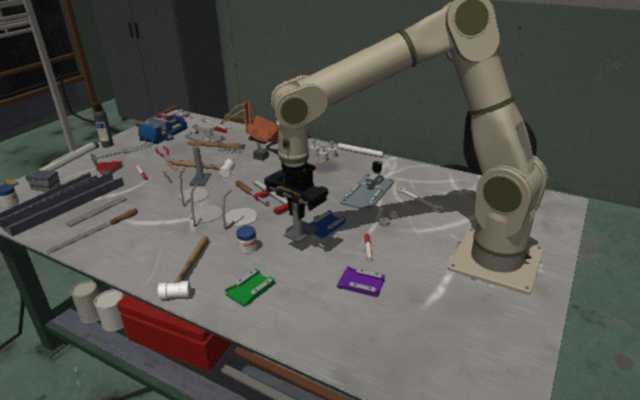

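```bash
python3 - <<'E'
from h import *
d=load('w5'); a=onz(d,286.5,173,.047,True);b=onz(d,362.5,173,.047,True)
x=np.array([np.cos(np.radians(-100.9)),np.sin(np.radians(-100.9))]);y=np.array([-x[1],x[0]])
o=np.array([.5346,.0814]);t=np.array([.5572,.2208])
print(a,b,np.linalg.norm(a-b),np.degrees(np.arctan2(*(b-a)[1::-1])))
for p in(a[:2],b[:2],t): print('shoe xy mm',((p-o)@x*1000).round(1),((p-o)@y*1000).round(1))
E
```

```text
[0.53841169 0.25306276 0.047     ] [0.59556657 0.24221284 0.047     ] 0.0581756106625615 -10.748770630535368
shoe xy mm -169.3 -28.7
shoe xy mm -169.4 29.5
shoe xy mm -141.2 -4.2
```

Call:
drive_tool(moves="0 0 -0.015 0 1; 0 0 -0.010 0 1; 0 0 -0.005 0 1; -0.0019 -0.0098 0 0 1; -0.0019 -0.0098 0 0 1; -0.0019 -0.0098 0 0 1; -0.0019 -0.0098 0 0 1; -0.0019 -0.0098 0 0 1; 0 0 0 0 1")

```text
time: 9.75
ee_pos: [0.548, 0.1698, 0.0951]
eef_rot: [-0.545, -0.45, 0.545, -0.45]
ft_force: [1.0, -0.7, -3.4]
width: 0.0252
```

```bash
python3 - <<'E'
from h import *
s=st(); d=shot('side','s6')
a=cv2.imread('pics/s6.png');cv2.imwrite('pics/z_s6.png',cv2.resize(a[180:290,250:390],None,fx=5.4,fy=5.4,interpolation=cv2.INTER_CUBIC))
E
```

```text
t 9.75 p [0.548  0.1698 0.0951] jawdeg -10.91 toolx [ 0.    -0.001 -1.   ] q [ 0.28  0.46 -0.81  1.72  0.37  1.12 -0.84] F [ 1.  -0.7 -3.4] T [ 0.04 -0.11  0.02] w 0.0252
```

View pics/z_s6.png

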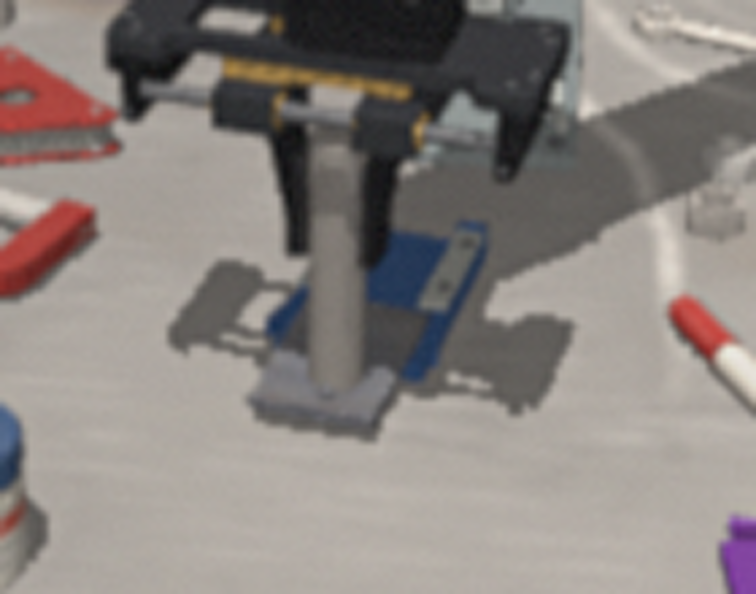

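Call:
drive_tool(moves="-0.0015 -0.0079 0.0007 0 1; -0.0015 -0.0079 0 0 1; -0.0015 -0.0079 0 0 1; -0.0015 -0.0079 0 0 1; -0.0015 -0.0079 0 0 1; -0.0015 -0.0079 0 0 1; 0 0 0 0 1")

```text
time: 10.68
ee_pos: [0.5389, 0.1227, 0.0957]
eef_rot: [-0.545, -0.45, 0.545, -0.45]
ft_force: [0.9, -0.4, -3.6]
width: 0.0254
```

```bash
python3 - <<'E'
from h import *
s=st(); d=shot('side','s7')
a=cv2.imread('pics/s7.png');cv2.imwrite('pics/z_s7.png',cv2.resize(a[170:280,250:390],None,fx=5.4,fy=5.4,interpolation=cv2.INTER_CUBIC))
E
```

```text
t 10.68 p [0.5389 0.1227 0.0957] jawdeg -10.89 toolx [ 0. -0. -1.] q [ 0.38  0.42 -0.82  1.78  0.34  1.09 -0.75] F [ 0.9 -0.4 -3.6] T [-0.01 -0.14  0.04] w 0.0254
```

View pics/z_s7.png

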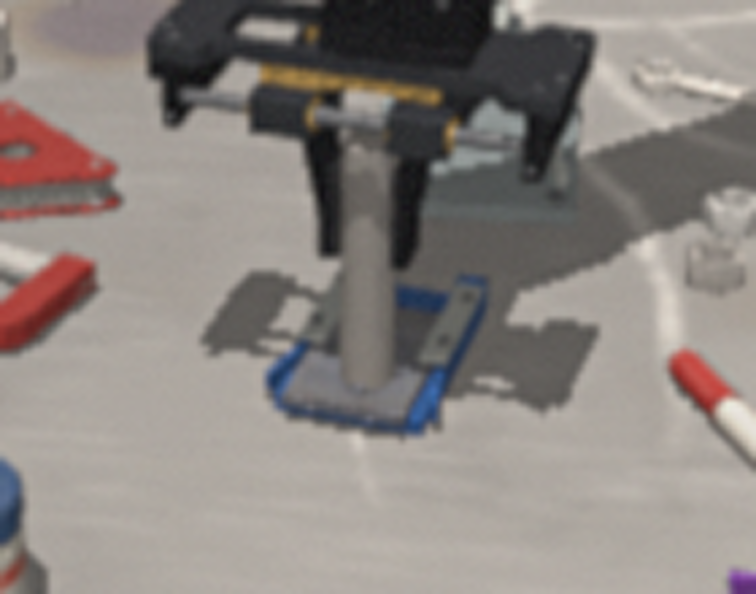

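Call:
drive_tool(moves="-0.0009 -0.0049 0 0 1; -0.0009 -0.0049 0 0 1; -0.0009 -0.0049 0 0 1; -0.0006 -0.0029 0 0 1; -0.0006 -0.0029 0 0 1; 0 0 0 0 1")

```text
time: 11.48
ee_pos: [0.535, 0.1029, 0.0958]
eef_rot: [-0.545, -0.45, 0.545, -0.451]
ft_force: [0.5, 0.1, -3.7]
width: 0.0253
```

Call:
drive_tool(moves="-0.0006 -0.0029 0 0 1; -0.0006 -0.0029 0 0 1; -0.0006 -0.0029 0 0 1; -0.0006 -0.0029 0 0 1")

```text
time: 11.98
ee_pos: [0.5327, 0.0918, 0.0959]
eef_rot: [0.545, 0.451, -0.545, 0.451]
ft_force: [1.2, 0.9, -3.5]
width: 0.0252
```

```bash
python3 - <<'E'
from h import *
s=st(); d=shot('side','s8');shot('wrist','w8');shot('scene','c8')
a=cv2.imread('pics/s8.png');cv2.imwrite('pics/z_s8.png',cv2.resize(a[160:270,250:390],None,fx=5.4,fy=5.4,interpolation=cv2.INTER_CUBIC))
a=cv2.imread('pics/w8.png');cv2.imwrite('pics/z_w8.png',cv2.resize(a[120:300,220:440],None,fx=3.3,fy=3.3,interpolation=cv2.INTER_CUBIC))
E
```

```text
t 11.97 p [0.5327 0.0918 0.0959] jawdeg -10.81 toolx [ 0.     0.001 -1.   ] q [ 0.44  0.39 -0.82  1.81  0.32  1.08 -0.68] F [ 1.2  0.9 -3.5] T [ 0.67 -0.24  0.  ] w 0.0252
```

View pics/z_s8.png

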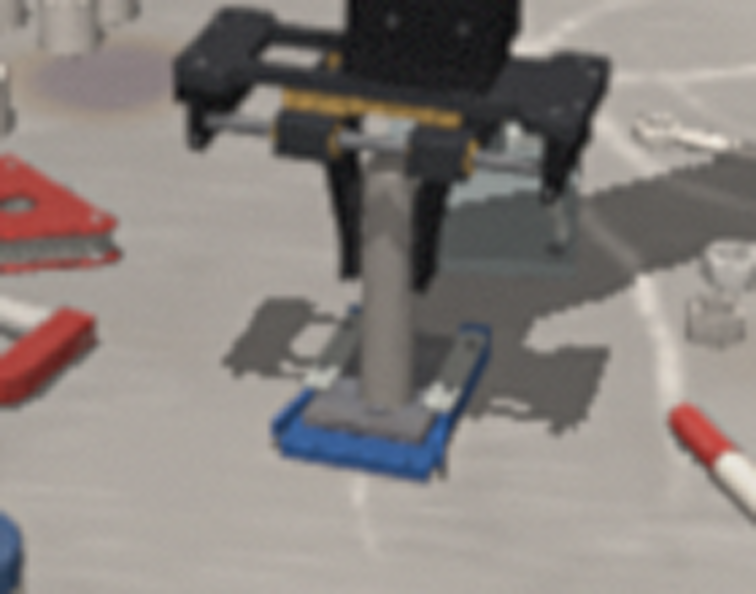

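View pics/z_w8.png

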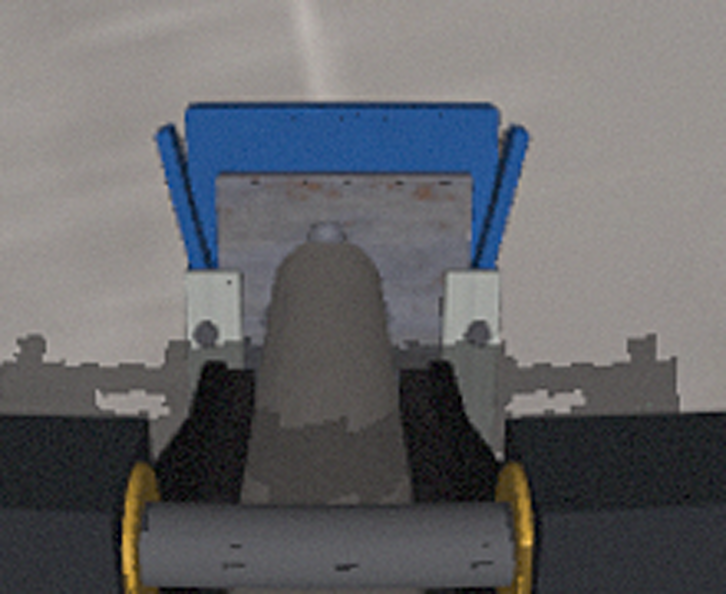

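```bash
python3 - <<'E'
from h import *
d=load('w8')
x=np.array([np.cos(np.radians(-100.9)),np.sin(np.radians(-100.9))]);y=np.array([-x[1],x[0]])
P=lambda a,b,z:onz(d,220+(a+.5)/3.3-.5,120+(b+.5)/3.3-.5,z,True)[:2]
t=np.array([.5327,.0918])
for n,a,b,z in[('base L',188,103,.01),('base R',497,103,.01),('plate L',217,174,.017),('plate R',471,174,.017),('lipL',187,270,.022),('lipR',499,270,.022)]:
    p=P(a,b,z);print(n,p.round(4),((p-t)@x*1000).round(1),((p-t)@y*1000).round(1))
E
```

```text
base L [0.5089 0.1407] -43.5 -32.6
base R [0.5804 0.1272] -43.7 40.1
plate L [0.5131 0.124 ] -28.0 -25.4
plate R [0.5709 0.113 ] -28.1 33.4
lipL [0.5019 0.1041] -6.2 -32.5
lipR [0.5735 0.0904] -6.3 40.3
```

Call:
drive_tool(moves="0 0 0.003 0 1; 0 0 0.006 0 1; 0 0 0.01 0 1; 0 0 0.015 0 1; 0 0 0.01 0 1; -0.002 -0.006 0 1 1; -0.004 -0.013 0 1.5 1; -0.004 -0.014 0 1.5 1; -0.004 -0.015 0 1.5 1; -0.004 -0.015 0 1.5 1; -0.004 -0.015 0 1.5 1; -0.004 -0.015 0 1.5 1; -0.004 -0.014 0 1.5 1; -0.003 -0.012 0 0.4 1; -0.0014 -0.0074 0 0 1; 0 0 0 0 1; 0 0 0 0 1")

```text
time: 14.25
ee_pos: [0.4983, -0.0342, 0.1398]
eef_rot: [0.495, 0.505, -0.495, 0.505]
ft_force: [-0.5, 0.5, -8.1]
width: 0.0252
```

```bash
python3 - <<'E'
from h import *
s=st(); d=shot('side','s9');shot('wrist','w9');shot('scene','c9')
a=cv2.imread('pics/s9.png');cv2.imwrite('pics/z_s9.png',cv2.resize(a[110:240,250:420],None,fx=4.6,fy=4.6,interpolation=cv2.INTER_CUBIC))
a=cv2.imread('pics/w9.png');cv2.imwrite('pics/z_w9.png',cv2.resize(a[100:300,200:440],None,fx=3,fy=3,interpolation=cv2.INTER_CUBIC))
E
```

```text
t 14.25 p [ 0.4983 -0.0342  0.1398] jawdeg 1.11 toolx [ 0.  0. -1.] q [ 0.74  0.23 -0.84  1.87  0.19  1.13 -0.15] F [-0.5  0.5 -8.1] T [ 0.06 -0.08  0.  ] w 0.0252
```

View pics/z_s9.png

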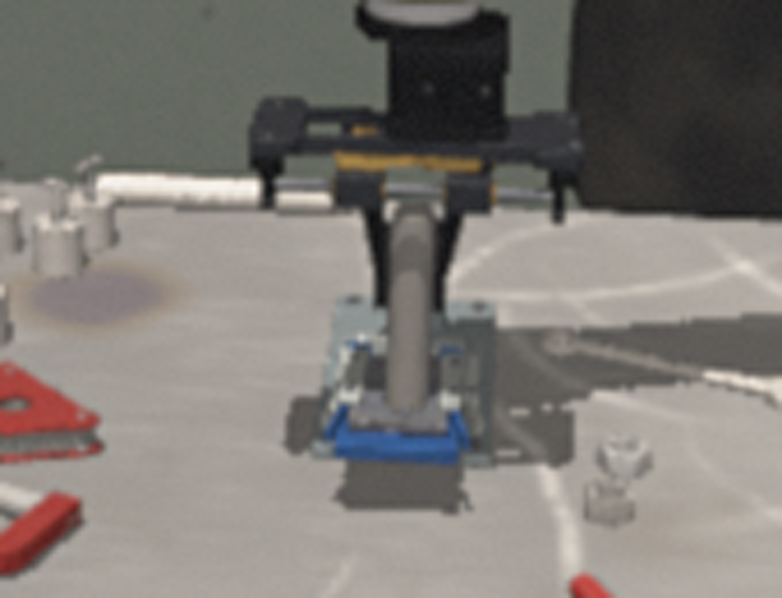

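View pics/z_w9.png

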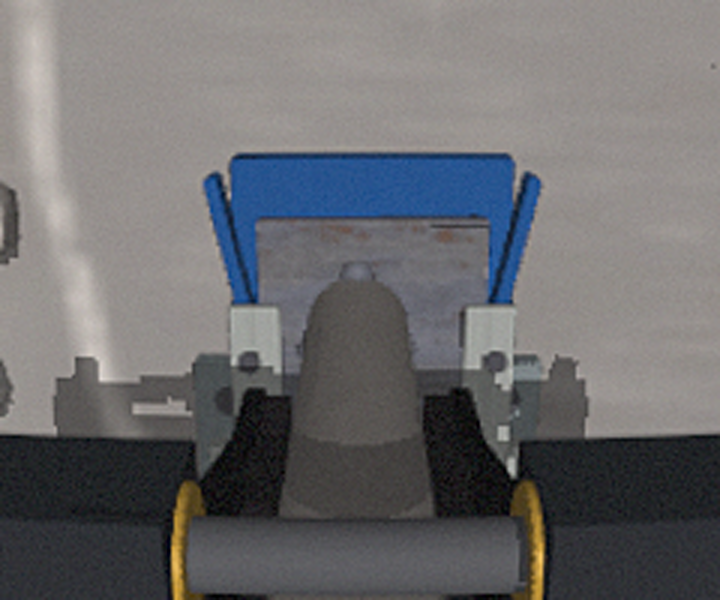

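Call:
drive_tool(moves="0 0 -0.01 0 1; 0 0 -0.012 0 1; 0 0 -0.007 0 1; 0 0 -0.003 0 1; 0 0 -0.0015 0 1; 0 0 0 0 1")

```text
time: 15.15
ee_pos: [0.4985, -0.0347, 0.1066]
eef_rot: [0.495, 0.505, -0.495, 0.505]
ft_force: [-0.4, 0.8, -5.9]
width: 0.0252
```

```bash
python3 - <<'E'
from h import *
s=st(); d=shot('wrist','w10')
a=cv2.imread('pics/w10.png');cv2.imwrite('pics/z_w10.png',cv2.resize(a[100:300,200:440],None,fx=3,fy=3,interpolation=cv2.INTER_CUBIC))
E
```

```text
t 15.15 p [ 0.4985 -0.0347  0.1066] jawdeg 1.08 toolx [ 0.001  0.    -1.   ] q [ 0.72  0.27 -0.83  1.9   0.23  1.06 -0.18] F [-0.4  0.8 -5.9] T [ 0.29 -0.07 -0.05] w 0.0252
```

View pics/z_w10.png

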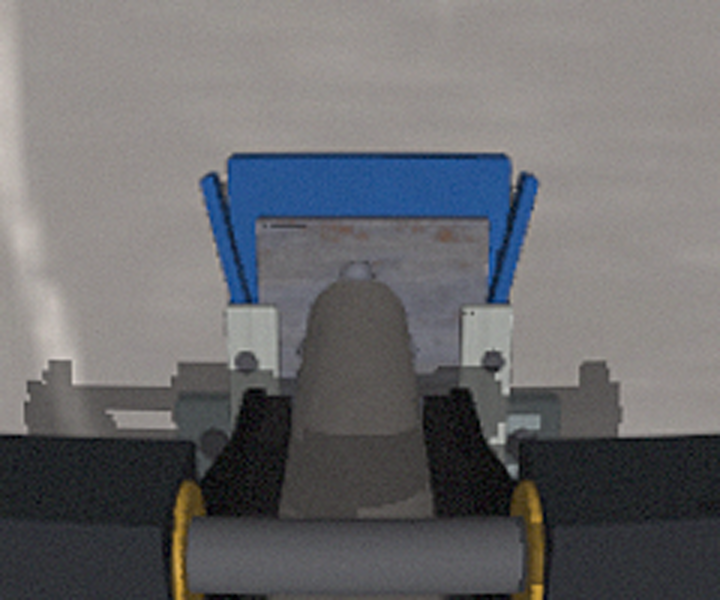

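Call:
drive_tool(moves="0.0001 -0.005 0 0 1; 0.0001 -0.008 0 0 1; 0.0001 -0.008 0 0 1; 0.0002 -0.008 0 0 1; 0.0002 -0.008 0 0 1; 0.0002 -0.008 0 0 1; 0 0 0 0 1")

```text
time: 16.08
ee_pos: [0.4991, -0.081, 0.1062]
eef_rot: [0.495, 0.504, -0.496, 0.505]
ft_force: [-0.3, 0.1, -4.6]
width: 0.025
```

```bash
python3 - <<'E'
from h import *
s=st(); d=shot('side','s11')
a=cv2.imread('pics/s11.png');cv2.imwrite('pics/z_s11.png',cv2.resize(a[110:240,250:420],None,fx=4.6,fy=4.6,interpolation=cv2.INTER_CUBIC))
E
```

```text
t 16.07 p [ 0.4991 -0.081   0.1062] jawdeg 1.0 toolx [ 0.    -0.001 -1.   ] q [ 0.78  0.28 -0.8   1.89  0.23  1.07 -0.09] F [-0.3  0.1 -4.6] T [ 0.03 -0.07  0.05] w 0.025
```

View pics/z_s11.png

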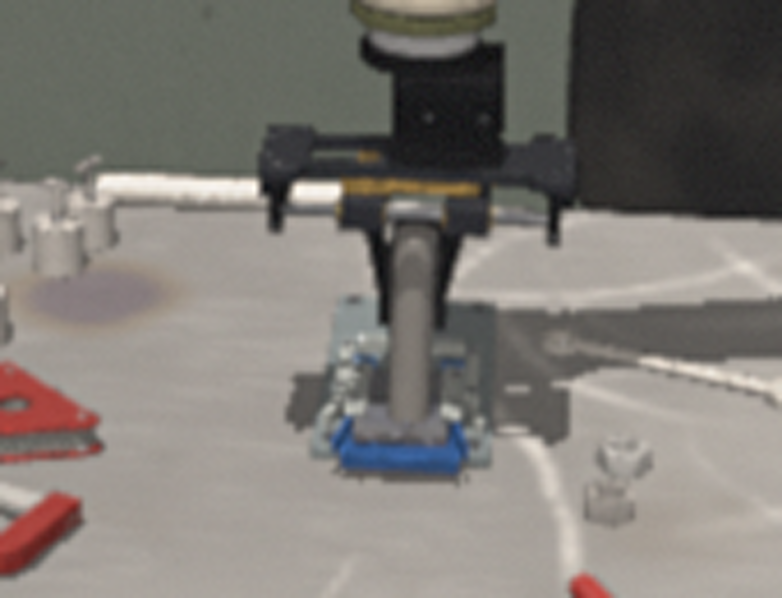

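Call:
drive_tool(moves="0.0001 -0.007 0 0 1; 0.0001 -0.007 0 0 1; 0.0001 -0.007 0 0 1; 0.0001 -0.007 0 0 1; 0.0001 -0.007 0 0 1; 0.0001 -0.004 0 0 1; 0 0 0 0 1")

```text
time: 17.0
ee_pos: [0.4996, -0.1195, 0.1062]
eef_rot: [0.495, 0.504, -0.496, 0.505]
ft_force: [-0.6, -0.8, -4.6]
width: 0.025
```

Call:
drive_tool(moves="0.0001 -0.003 0 0 1; 0 -0.003 0 0 1; 0 -0.002 0 0 1; 0 -0.002 0 0 1; 0 0 0 0 1")

```text
time: 17.62
ee_pos: [0.4998, -0.1291, 0.1062]
eef_rot: [0.495, 0.505, -0.495, 0.505]
ft_force: [0.0, 1.0, -4.8]
width: 0.0256
```

```bash
python3 - <<'E'
from h import *
s=st(); d=shot('side','s12');d=shot('wrist','w12')
a=cv2.imread('pics/s12.png');cv2.imwrite('pics/z_s12.png',cv2.resize(a[110:240,250:420],None,fx=4.6,fy=4.6,interpolation=cv2.INTER_CUBIC))
a=cv2.imread('pics/w12.png');cv2.imwrite('pics/z_w12.png',cv2.resize(a[100:300,200:440],None,fx=3,fy=3,interpolation=cv2.INTER_CUBIC))
E
```

```text
t 17.62 p [ 0.4998 -0.1291  0.1062] jawdeg 1.06 toolx [ 0. -0. -1.] q [ 0.84  0.3  -0.77  1.86  0.24  1.07  0.  ] F [ 0.   1.  -4.8] T [ 0.34 -0.25  0.03] w 0.0256
```

View pics/z_s12.png

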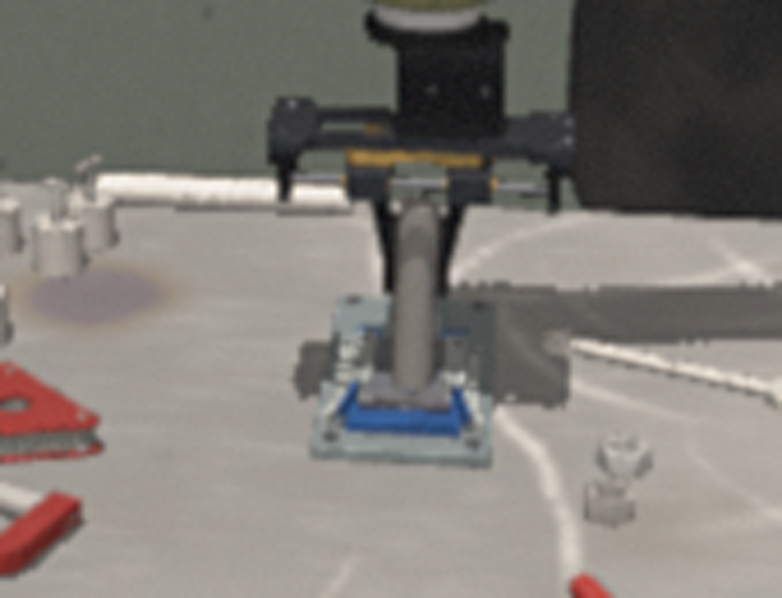

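View pics/z_w12.png

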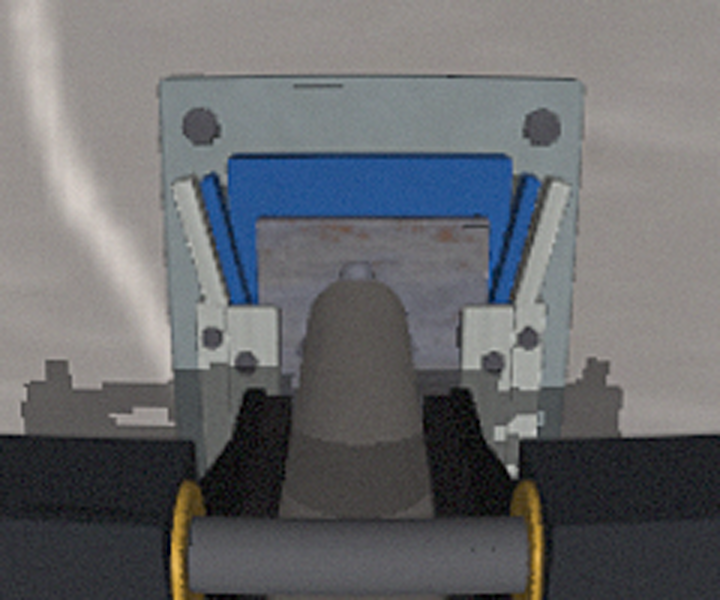

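Call:
drive_tool(moves="0 -0.0015 0 0 1; 0 -0.0015 0 0 1; 0 0 0 0 1")

```text
time: 18.1
ee_pos: [0.4998, -0.1318, 0.1063]
eef_rot: [0.495, 0.505, -0.495, 0.505]
ft_force: [0.0, 2.7, -4.1]
width: 0.0254
```

```bash
python3 -c "
from h import *
st()"
```

```text
t 18.1 p [ 0.4998 -0.1318  0.1063] jawdeg 1.08 toolx [ 0.  0. -1.] q [ 0.85  0.3  -0.77  1.86  0.24  1.07  0.01] F [ 0.   2.7 -4.1] T [ 0.77 -0.1   0.01] w 0.0254
```

Call:
drive_tool(moves="0 -0.0015 0 0 1; 0 -0.001 0 0 1; 0 0 0 0 1")

```text
time: 18.48
ee_pos: [0.5, -0.1325, 0.1065]
eef_rot: [0.496, 0.505, -0.494, 0.504]
ft_force: [-1.5, 9.1, 0.6]
width: 0.0249
```

```bash
python3 -c "
from h import *
st()"
```

```text
t 18.48 p [ 0.5    -0.1325  0.1065] jawdeg 1.14 toolx [ 0.     0.002 -1.   ] q [ 0.85  0.3  -0.77  1.86  0.23  1.07  0.01] F [-1.5  9.1  0.6] T [ 2.35  0.15 -0.1 ] w 0.0249
```

Call:
drive_tool(moves="0 -0.001 0 0 1; 0 -0.0005 0 0 1; 0 0 0 0 1")

```text
time: 18.85
ee_pos: [0.5001, -0.1329, 0.1066]
eef_rot: [0.496, 0.506, -0.494, 0.504]
ft_force: [-1.8, 12.7, 2.5]
width: 0.0256
```

```bash
python3 -c "
from h import *
st()"
```

```text
t 18.85 p [ 0.5001 -0.1329  0.1066] jawdeg 1.18 toolx [ 0.     0.003 -1.   ] q [ 0.85  0.3  -0.77  1.86  0.23  1.07  0.01] F [-1.8 12.7  2.5] T [ 3.26  0.4  -0.1 ] w 0.0256
```

Call:
drive_tool(moves="0 0.0015 -0.0005 0 1; 0 0.0012 -0.0005 0 1; 0 0 0 0 0.5; 0 0 0 0 0.3; 0 0 0 0 0; 0 0 0 0 0; 0 0 0 0 0; 0 0 0 0 0; 0 0 0.04 0 0; 0 0 0.05 0 0; 0 0.02 0.04 0 0; 0 0.03 0.03 0 0; 0 0.02 0.03 0 0; 0 0 0 0 0; 0 0 0 0 0")

```text
time: 20.72
ee_pos: [0.4996, -0.0637, 0.2946]
eef_rot: [0.495, 0.505, -0.496, 0.504]
ft_force: [-0.0, -0.9, -0.8]
width: 0.0871
```

```bash
python3 - <<'E'
from h import *
s=st(); d=shot('side','s13');d=shot('wrist','w13')
a=cv2.imread('pics/w13.png');cv2.imwrite('pics/z_w13.png',cv2.resize(a[60:240,240:420],None,fx=3.3,fy=3.3,interpolation=cv2.INTER_CUBIC))
E
```

```text
t 20.73 p [ 0.4996 -0.0637  0.2946] jawdeg 1.05 toolx [-0.001 -0.    -1.   ] q [ 0.84  0.1  -0.85  1.64  0.08  1.43  0.  ] F [-0.  -0.9 -0.8] T [-0.1  -0.07  0.02] w 0.0871
```

View pics/s13.png

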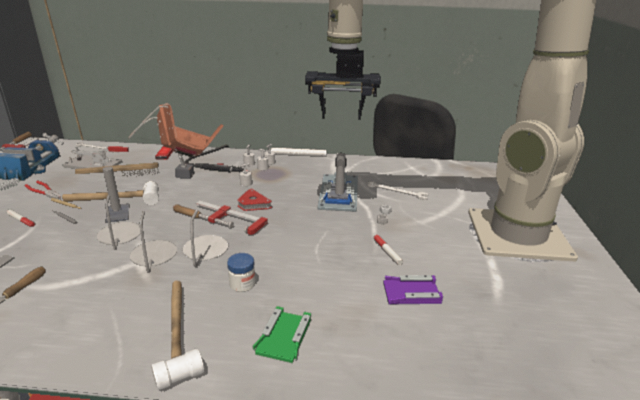

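View pics/w13.png

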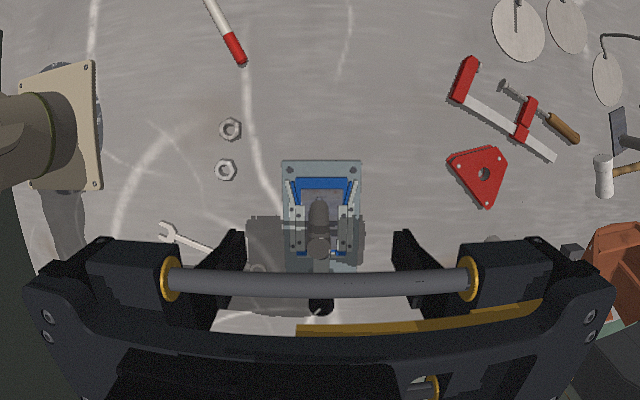

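View pics/z_w13.png

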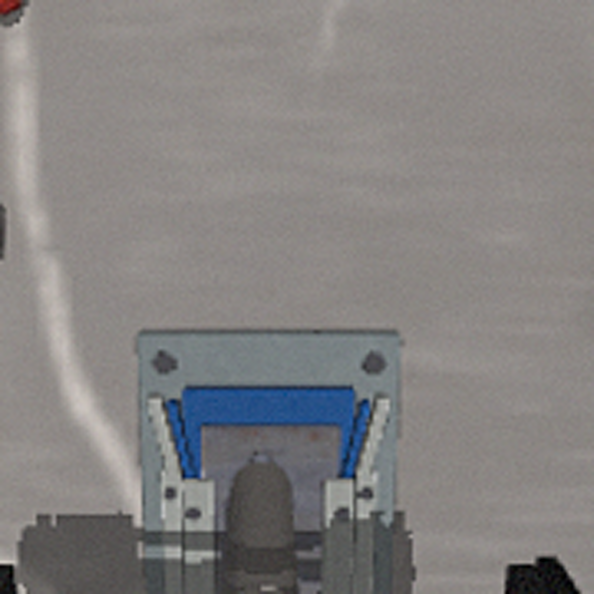

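Call:
drive_tool(moves="0.001 -0.03 0 0 0; 0.001 -0.04 0 0 0; 0.001 -0.04 0 0 0; 0.001 -0.03 0 0 0; 0.001 -0.006 0 0 0; 0 0 0 0 0; 0 0 0 0 0")

```text
time: 21.7
ee_pos: [0.505, -0.2077, 0.2952]
eef_rot: [0.495, 0.505, -0.495, 0.505]
ft_force: [0.2, -0.0, -0.2]
width: 0.0874
```

```bash
python3 - <<'E'
from h import *
s=st(); d=shot('wrist','w14')
a=cv2.imread('pics/w14.png');cv2.imwrite('pics/z_w14.png',cv2.resize(a[80:240,240:400],None,fx=3.7,fy=3.7,interpolation=cv2.INTER_CUBIC))
E
```

```text
t 21.7 p [ 0.505  -0.2077  0.2952] jawdeg 1.18 toolx [-0.  0. -1.] q [ 0.96  0.2  -0.75  1.54  0.14  1.45  0.23] F [ 0.2 -0.  -0.2] T [-0.05 -0.13 -0.02] w 0.0874
```

View pics/z_w14.png

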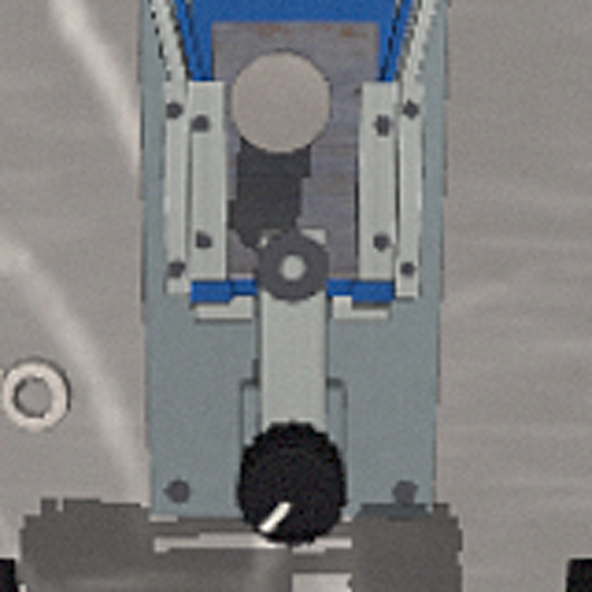

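```bash
python3 - <<'E'
from h import *
d=load('w14');e=load('w2')
for z in(.07,.075,.08,.085,.09,.095): print(z,onz(d,240+292.5/3.7-.5,80+477/3.7-.5,z,True)[:2].round(4),onz(e,260+215.5/3.4286-.5,50+507.5/3.4286-.5,z,True)[:2].round(4))
for t in 'w14','w2':
  d=load(t);g=d['color'].max(2); sub=(g[170:245,285:355]<45).astype(np.uint8)
  n,l,s,c=cv2.connectedComponentsWithStats(sub); i=1+np.argmax(s[1:,4]); print(t,s[i],c[i]+[285,170])
E
```

```text
0.07 [ 0.506  -0.2608] [ 0.5063 -0.2635]
0.075 [ 0.506 -0.259] [ 0.5062 -0.2619]
0.08 [ 0.5059 -0.2572] [ 0.5061 -0.2603]
0.085 [ 0.5059 -0.2554] [ 0.5061 -0.2587]
0.09 [ 0.5059 -0.2536] [ 0.506  -0.2571]
0.095 [ 0.5058 -0.2519] [ 0.5059 -0.2555]
w14 [ 19  25  29  32 680] [318.61911765 209.75441176]
w2 [ 25  14  25  28 502] [322.32669323 197.02191235]
```

```bash
python3 - <<'E'
from h import *
S=load('side0');d=load('w14');e=load('w2')
for z in(.07,.075,.08,.085,.09,.095): print(z,'side top/bot rows',round(proj(S,(.5062,-.2795,z))[1],1),round(proj(S,(.5062,-.2435,z-.03))[1],1),'w14 top circ rows',[round(proj(d,(.5062,y,z),True)[1],1) for y in(-.2435,-.2795)],'w2',[round(proj(e,(.5062,y,z),True)[1],1) for y in(-.2435,-.2795)])
E
```

```text
0.07 side top/bot rows 161.6 174.5 w14 top circ rows [np.float64(195.6), np.float64(221.8)] w2 [np.float64(184.4), np.float64(207.8)]
0.075 side top/bot rows 160.2 173.1 w14 top circ rows [np.float64(196.8), np.float64(223.3)] w2 [np.float64(185.3), np.float64(208.9)]
0.08 side top/bot rows 158.8 171.7 w14 top circ rows [np.float64(198.0), np.float64(224.8)] w2 [np.float64(186.3), np.float64(210.1)]
0.085 side top/bot rows 157.4 170.2 w14 top circ rows [np.float64(199.3), np.float64(226.3)] w2 [np.float64(187.2), np.float64(211.2)]
0.09 side top/bot rows 155.9 168.8 w14 top circ rows [np.float64(200.5), np.float64(227.9)] w2 [np.float64(188.2), np.float64(212.4)]
0.095 side top/bot rows 154.5 167.4 w14 top circ rows [np.float64(201.8), np.float64(229.5)] w2 [np.float64(189.2), np.float64(213.7)]
```

Call:
drive_tool(moves="0.0004 -0.006 0 9.9 0; 0.0004 -0.006 -0.01 9.9 0; 0.0004 -0.006 -0.01 9.9 0; 0 -0.006 -0.01 9.9 0; 0 -0.006 -0.01 9.9 0; 0 -0.006 -0.01 9.9 0; 0 -0.006 -0.01 9.9 0; 0 -0.006 -0.01 9.9 0; 0 -0.006 0 9.9 0; 0 0 0 0 0; 0 0 0 0 0")

```text
time: 23.12
ee_pos: [0.5062, -0.2624, 0.2255]
eef_rot: [-0.0, 0.707, -0.0, 0.707]
ft_force: [0.1, -0.3, -0.1]
width: 0.0871
```

```bash
python3 - <<'E'
from h import *
s=st(); d=shot('wrist','w15')
E
```

```text
t 23.12 p [ 0.5062 -0.2624  0.2255] jawdeg 90.0 toolx [ 0. -0. -1.] q [ 1.14  0.34 -0.91  1.58  0.28  1.35  1.77] F [ 0.1 -0.3 -0.1] T [ 0.16 -0.15 -0.03] w 0.0871
```

View pics/w15.png

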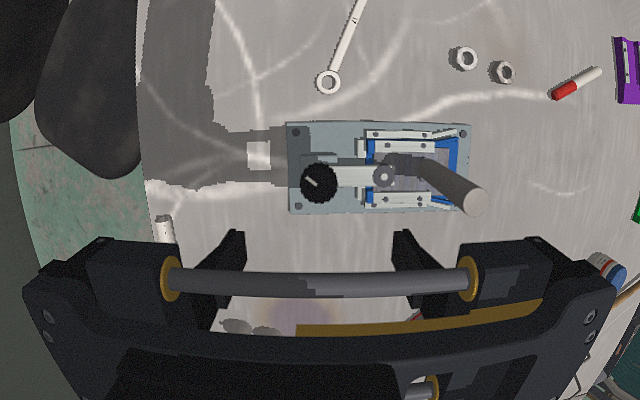

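```bash
python3 - <<'E'
from h import *
d=load('w15');g=d['color'].max(2); sub=(g[155:215,290:345]<45).astype(np.uint8)
n,l,s,c=cv2.connectedComponentsWithStats(sub); i=1+np.argmax(s[1:,4]); print(s[i],c[i]+[290,155])
for z in(.08,.086,.09): print(z,onz(d,*(c[i]+[290,155]),z,True), proj(d,(.5062,-.2615,z),True))
E
```

```text
[  10    8   37   40 1093] [318.53979872 182.73193047]
0.08 [ 0.50399891 -0.26250397  0.08      ] (np.float64(319.5518397882531), np.float64(184.87425420035274))
0.086 [ 0.50238455 -0.26250231  0.086     ] (np.float64(319.5694915570953), np.float64(186.51667512040007))
0.09 [ 0.50130831 -0.26250121  0.09      ] (np.float64(319.5816296581976), np.float64(187.64702987657805))
```

Call:
drive_tool(moves="0 0 -0.03 0 0; 0 0 -0.035 0 0; 0 0 -0.035 0 0; 0 0 -0.03 0 0; 0 0 -0.02 0 0; 0 0 -0.0105 0 0; 0 0 0 0 0; 0 0 0 0 0", newtons=30)

```text
time: 24.18
ee_pos: [0.5067, -0.2633, 0.0658]
eef_rot: [-0.001, 0.707, 0.001, 0.708]
ft_force: [0.2, 0.1, 0.2]
width: 0.087
```

```bash
python3 - <<'E'
from h import *
s=st(); d=shot('side','s16');shot('wrist','w16')
a=cv2.imread('pics/s16.png');cv2.imwrite('pics/z_s16.png',cv2.resize(a[110:220,260:420],None,fx=4.8,fy=4.8,interpolation=cv2.INTER_CUBIC))
E
```

```text
t 24.18 p [ 0.5067 -0.2633  0.0658] jawdeg 90.16 toolx [ 0.001 -0.001 -1.   ] q [ 1.07  0.51 -0.83  1.75  0.42  1.07  1.67] F [0.2 0.1 0.2] T [ 0.07 -0.11  0.03] w 0.087
```

View pics/z_s16.png

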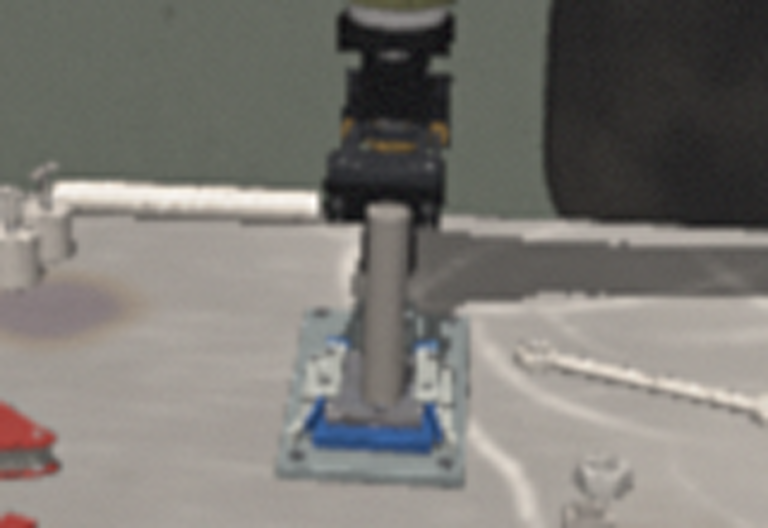

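View pics/w16.png

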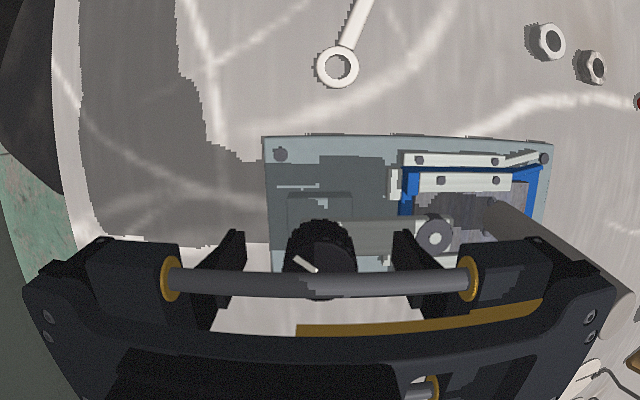

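Call:
drive_tool(moves="0 0 -0.001 0 1; 0 0 0 0 1; 0 0 0 0 1; 0 0 0 0 1; 0 0 0 0 1; 0 0 0 0 1; 0 0 0 0 1; 0 0 0 0 1")

```text
time: 25.28
ee_pos: [0.506, -0.2629, 0.0638]
eef_rot: [-0.001, 0.707, 0.001, 0.707]
ft_force: [-0.3, 2.0, -0.0]
width: 0.0353
```

```bash
python3 - <<'E'
from h import *
s=st()
E
```

```text
t 25.27 p [ 0.506  -0.2629  0.0638] jawdeg 90.18 toolx [-0.  0. -1.] q [ 1.07  0.51 -0.83  1.76  0.42  1.07  1.67] F [-0.3  2.  -0. ] T [ 0.4  -0.05  0.03] w 0.0353
```

Call:
drive_tool(moves="0 0.0006 -0.0002 -5 1; 0 0 -0.0003 -9.5 1; 0 0 -0.0003 -9.5 1; 0 0 -0.0003 -9.5 1; 0 0 -0.0004 -9.5 1; 0 0 -0.0003 -9.5 1; 0 0 -0.0003 -9.5 1; 0 0 -0.0004 -9.5 1; 0 0 -0.0003 -9.5 1; 0 0 -0.0003 -9.5 1; 0 0 0 0 1")

```text
time: 26.65
ee_pos: [0.5059, -0.263, 0.0606]
eef_rot: [-0.501, -0.499, 0.501, -0.499]
ft_force: [-0.5, -3.5, -1.1]
width: 0.035
```

```bash
python3 - <<'E'
from h import *
s=st(); shot('wrist','w17')
E
```

```text
t 26.65 p [ 0.5059 -0.263   0.0606] jawdeg -0.28 toolx [-0.    -0.001 -1.   ] q [ 0.84  0.43 -0.53  1.77  0.25  1.01  0.21] F [-0.5 -3.5 -1.1] T [-0.53 -0.11 -0.06] w 0.035
```

View pics/w17.png

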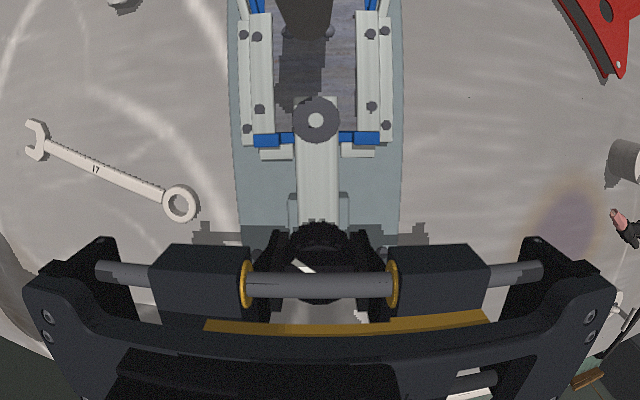

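Call:
drive_tool(moves="0 -0.0008 -0.0003 -9.5 1; 0 0 -0.0003 -9.5 1; 0 0 -0.0003 -9.5 1; 0 0 -0.0003 -9.5 1; 0 0 -0.0004 -9.5 1; 0 0 -0.0003 -9.5 1; 0 0 -0.0003 -9.5 1; 0 0 -0.0004 -9.5 1; 0 0 -0.0003 -9.5 1; 0 0 -0.0001 -4.5 1; 0 0 0 0 1")

```text
time: 28.08
ee_pos: [0.5057, -0.2629, 0.0575]
eef_rot: [-0.707, 0.0, 0.707, 0.001]
ft_force: [-2.4, 1.1, -0.2]
width: 0.035
```

```bash
python3 - <<'E'
from h import *
s=st(); shot('wrist','w18')
E
```

```text
t 28.07 p [ 0.5057 -0.2629  0.0575] jawdeg -90.11 toolx [-0.001  0.    -1.   ] q [ 0.62  0.39 -0.26  1.78  0.12  0.98 -1.26] F [-2.4  1.1 -0.2] T [ 0.17  0.46 -0.05] w 0.035
```

View pics/w18.png

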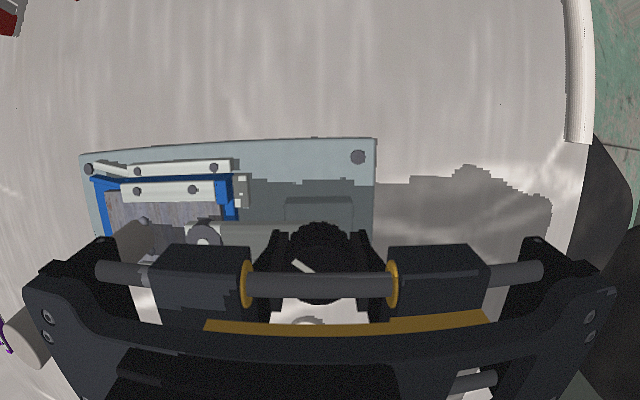

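Call:
drive_tool(moves="-0.0006 0 -0.0003 -9.5 1; 0 0 -0.0003 -9.5 1; 0 0 -0.0003 -9.5 1; 0 0 -0.0003 -9.5 1; 0 0 -0.0004 -9.5 1; 0 0 -0.0003 -9.5 1; 0 0 0 0 1")

```text
time: 29.0
ee_pos: [0.5057, -0.2628, 0.0556]
eef_rot: [0.621, -0.338, -0.621, -0.338]
ft_force: [1.8, 1.0, -3.5]
width: 0.0354
```

```bash
python3 - <<'E'
from h import *
s=st(); shot('wrist','w19')
E
```

```text
t 29.0 p [ 0.5057 -0.2628  0.0556] jawdeg -147.08 toolx [ 0.  0. -1.] q [ 0.48  0.38 -0.09  1.79  0.04  0.97 -2.2 ] F [ 1.8  1.  -3.5] T [ 0.41 -0.35 -0.04] w 0.0354
```

View pics/w19.png

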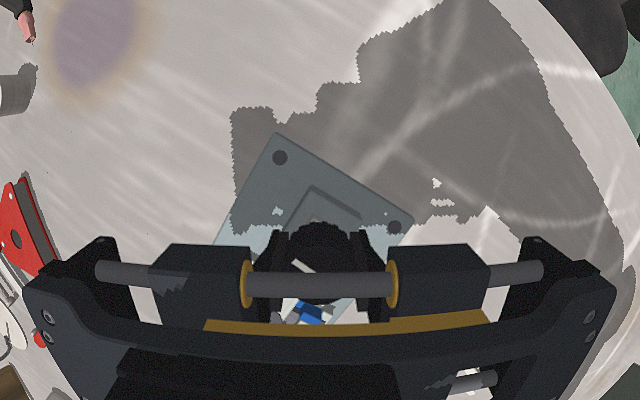

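Call:
drive_tool(moves="0 0 0 0 0; 0 0 0 0 0; 0 0 0 0 0; 0 0 0 0 0; 0 0 0 0 0; 0 0 0.02 0 0; 0 0 0.03 0 0; 0 0 0 10.2 0; 0 0 0 10.2 0; 0 0 0 10.2 0; 0 0 0 10.2 0; 0 0 0 10.2 0; 0 0 0 10.2 0; 0 0 0 10.2 0; 0 0 0 10.2 0; 0 0 0 10.2 0; 0 0 0 10.2 0; 0 0 0 10.2 0; 0 0 0 10.2 0; 0 0 0 10.2 0")

```text
time: 31.55
ee_pos: [0.5053, -0.2634, 0.1058]
eef_rot: [-0.559, -0.433, 0.559, -0.434]
ft_force: [0.4, 0.1, -0.5]
width: 0.0869
```

Call:
drive_tool(moves="0 0 0 10.2 0; 0 0 0 4.3 0; 0 0 0 0 0; 0 0 0 0 0")

```text
time: 32.05
ee_pos: [0.5054, -0.2634, 0.1058]
eef_rot: [0.501, 0.499, -0.501, 0.499]
ft_force: [-0.8, 0.8, 0.3]
width: 0.0871
```

```bash
python3 - <<'E'
from h import *
s=st(); shot('wrist','w20');shot('side','s20')
a=cv2.imread('pics/s20.png');cv2.imwrite('pics/z_s20.png',cv2.resize(a[130:220,280:400],None,fx=6.5,fy=6.5,interpolation=cv2.INTER_CUBIC))
E
```

```text
t 32.05 p [ 0.5054 -0.2634  0.1058] jawdeg -0.33 toolx [ 0. -0. -1.] q [ 0.8   0.36 -0.47  1.74  0.18  1.09  0.26] F [-0.8  0.8  0.3] T [-0.   -0.16  0.03] w 0.0871
```

View pics/w20.png

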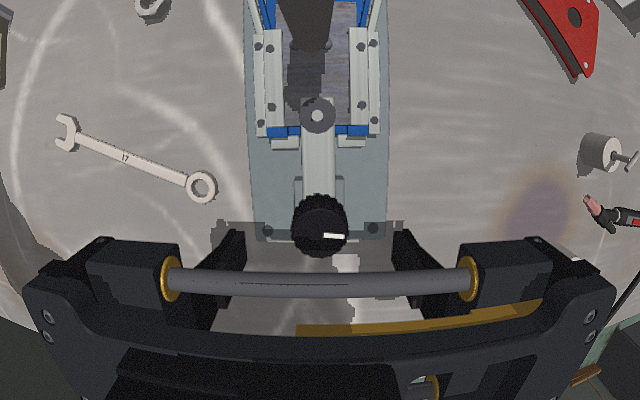

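View pics/z_s20.png

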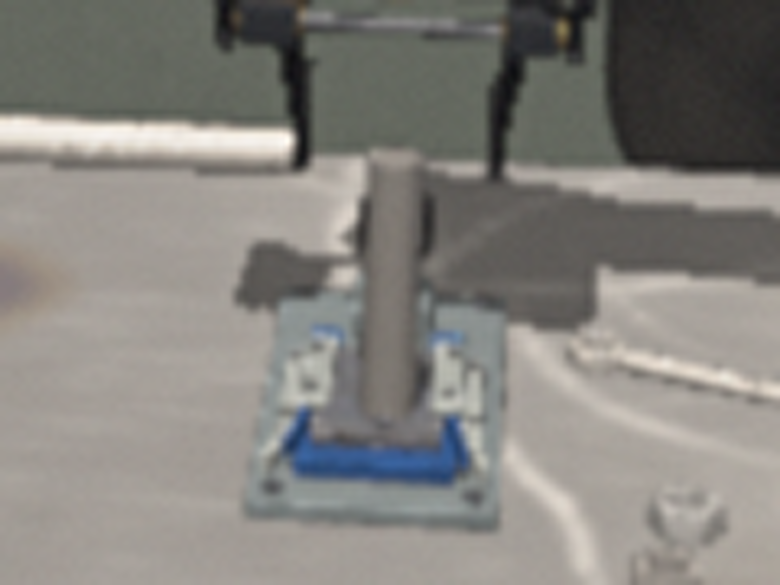

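Call:
drive_tool(moves="0.0004 0 -0.025 0 0; 0 0.0005 -0.02 0 0; 0 0 -0.005 0 0; 0 0 0 0 1; 0 0 0 0 1; 0 0 0 0 1; 0 0 0 0 1; 0 0 0 0 1; 0 0 0 0 1; 0 0 0 0 1; 0 0 0 0 1", newtons=30)

```text
time: 33.52
ee_pos: [0.5059, -0.2628, 0.0559]
eef_rot: [0.501, 0.499, -0.501, 0.499]
ft_force: [-1.0, 0.3, 0.5]
width: 0.0354
```

```bash
python3 - <<'E'
from h import *
s=st()
E
```

```text
t 33.52 p [ 0.5059 -0.2628  0.0559] jawdeg -0.22 toolx [ 0. -0. -1.] q [ 0.78  0.42 -0.46  1.78  0.22  0.99  0.23] F [-1.   0.3  0.5] T [ 0.01 -0.1   0.03] w 0.0354
```

Call:
drive_tool(moves="0 0 -0.0003 -8 1; 0 0 -0.0003 -8 1; 0 0 -0.0003 -8 1; 0 0 -0.0003 -8 1; 0 0 0 0 1")

```text
time: 34.15
ee_pos: [0.5059, -0.2629, 0.0547]
eef_rot: [-0.619, -0.342, 0.619, -0.342]
ft_force: [-0.3, -0.6, 1.6]
width: 0.0352
```

```bash
python3 - <<'E'
from h import *
s=st();s=shot('wrist','w21')
E
```

```text
t 34.15 p [ 0.5059 -0.2629  0.0547] jawdeg -32.17 toolx [ 0. -0. -1.] q [ 0.7   0.41 -0.36  1.78  0.17  0.98 -0.29] F [-0.3 -0.6  1.6] T [-0.04  0.02 -0.01] w 0.0352
```

View pics/w21.png

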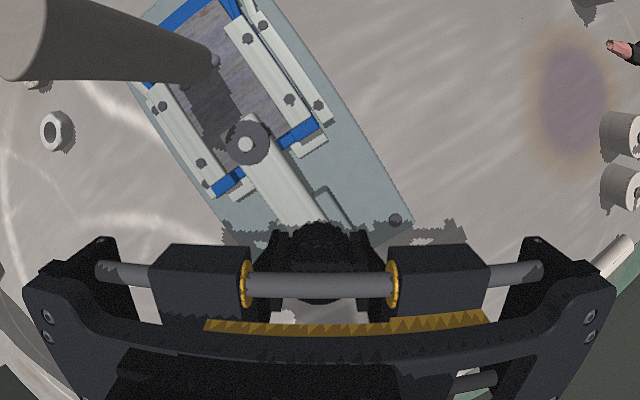

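Call:
drive_tool(moves="0 0 -0.0002 -6 1; 0 0 -0.0002 -6 1; 0 0 0 0 1")

```text
time: 34.58
ee_pos: [0.506, -0.2628, 0.0546]
eef_rot: [0.651, 0.276, -0.651, 0.276]
ft_force: [-0.7, -0.1, 5.9]
width: 0.0351
```

```bash
python3 - <<'E'
from h import *
s=st();print(s['joint_torque'].round(2));s=shot('wrist','w22')
E
```

```text
t 34.58 p [ 0.506  -0.2628  0.0546] jawdeg -44.06 toolx [ 0.    -0.001 -1.   ] q [ 0.67  0.4  -0.32  1.78  0.15  0.98 -0.48] F [-0.7 -0.1  5.9] T [0.02 0.28 0.26] w 0.0351
[ -0.06 -56.9   -3.39 -31.75  -0.3   -0.49  -1.15]
```

Call:
drive_tool(moves="0 0 -0.0002 -6 1; 0 0 -0.0002 -5 1; 0 0 0 0 1")

```text
time: 35.0
ee_pos: [0.5062, -0.2627, 0.0545]
eef_rot: [0.675, 0.212, -0.674, 0.213]
ft_force: [-2.5, 1.1, 7.6]
width: 0.0354
```

```bash
python3 - <<'E'
from h import *
s=st();print(s['joint_torque'].round(2));s=shot('wrist','w23')
a=cv2.imread('pics/w23.png');cv2.imwrite('pics/z_w23.png',cv2.resize(a[60:320,160:440],None,fx=2.3,fy=2.3,interpolation=cv2.INTER_CUBIC))
E
```

```text
t 35.0 p [ 0.5062 -0.2627  0.0545] jawdeg -55.04 toolx [ 0.001 -0.001 -1.   ] q [ 0.64  0.4  -0.29  1.79  0.13  0.98 -0.66] F [-2.5  1.1  7.6] T [0.25 0.42 0.26] w 0.0354
[  0.13 -55.85  -2.63 -31.26  -0.15  -0.71  -0.98]
```

View pics/z_w23.png

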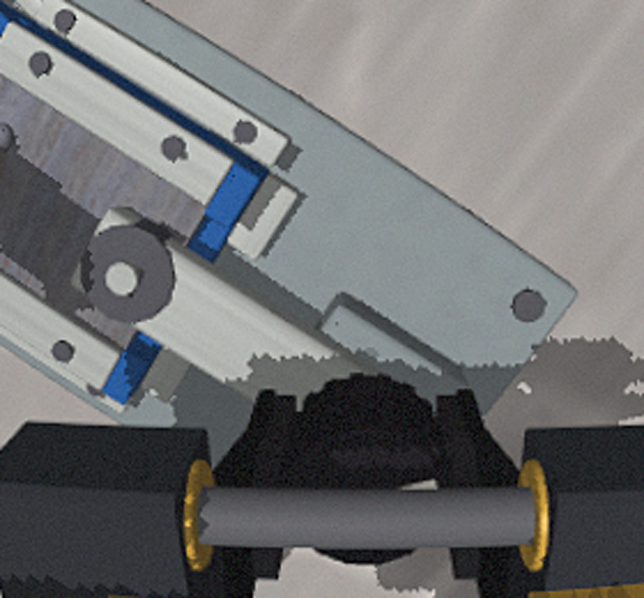

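Call:
drive_tool(moves="0 0 0.0006 2 1; 0 0 0 0 0; 0 0 0 0 0; 0 0 0 0 0; 0 0 0 0 0; 0 0 0 0 0; 0 0 0.02 0 0; 0 0 0.03 8 0; 0 0 0.03 10 0; 0 0 0.04 10 0; 0 0 0.04 10 0; 0 0.02 0.04 10 0; 0 0.04 0 5 0; 0 0 0 0 0; 0 0 0 0 0")

```text
time: 36.92
ee_pos: [0.5056, -0.2034, 0.2542]
eef_rot: [-0.501, -0.499, 0.501, -0.499]
ft_force: [0.1, -0.6, 0.9]
width: 0.0869
```

```bash
python3 - <<'E'
from h import *
s=st(); shot('wrist','w24');shot('side','s24');shot('scene','c24')
a=cv2.imread('pics/w24.png');cv2.imwrite('pics/z_w24.png',cv2.resize(a[70:240,235:405],None,fx=3.5,fy=3.5,interpolation=cv2.INTER_CUBIC))
E
```

```text
t 36.92 p [ 0.5056 -0.2034  0.2542] jawdeg -0.28 toolx [-0. -0. -1.] q [ 0.72  0.18 -0.48  1.62  0.08  1.36  0.23] F [ 0.1 -0.6  0.9] T [-0.04 -0.11 -0.03] w 0.0869
```

View pics/z_w24.png

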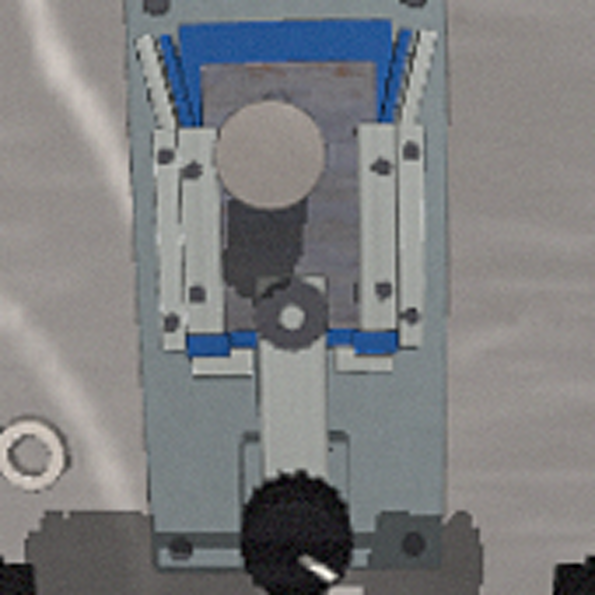

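View pics/s24.png

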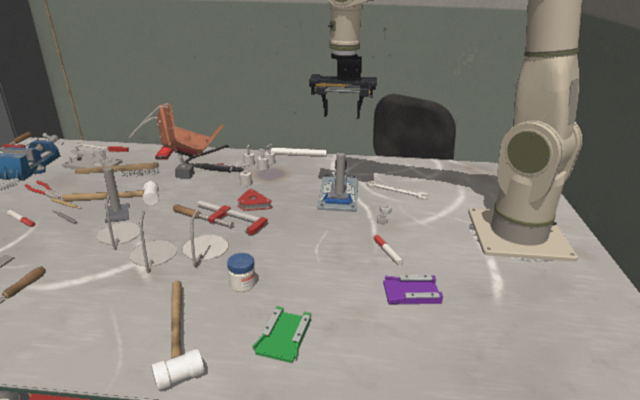

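```bash
python3 - <<'E'
from h import *
for t,z,b in(('w2',.086,(300,180,345,220)),('w14',.086,(300,190,340,232)),('w15',.086,(300,163,340,205)),('w20',.0775,(290,190,352,255)),('w24',.0765,(300,200,340,243))):
    d=load(t);g=d['color'].min(2).astype(int);u0,v0,u1,v1=b
    # dark knob blob filled, bright inside
    k=(d['color'].max(2)[v0:v1,u0:u1]<60).astype(np.uint8)
    cs,_=cv2.findContours(k,cv2.RETR_EXTERNAL,cv2.CHAIN_APPROX_NONE);c=cv2.convexHull(max(cs,key=cv2.contourArea));m=np.zeros_like(k);cv2.drawContours(m,[c],-1,1,-1);m=cv2.erode(m,np.ones((3,3)))
    ys,xs=np.where((g[v0:v1,u0:u1]>110)&(m>0))
    p=np.array([onz(d,x+u0,y+v0,z,True)[:2] for x,y in zip(xs,ys)])
    cc=p.mean(0);w,v=np.linalg.eigh(np.cov(p.T));a=v[:,1]; 
    ctr=np.array([.506,-.2622]); a=a*np.sign(a@(cc-ctr))
    print(t,len(p),cc.round(4),'line',np.degrees(np.arctan2(a[1],a[0])).round(1),'pos',np.degrees(np.arctan2(*(cc-ctr)[::-1])).round(1))
E
```

```text
w2 23 [ 0.5  -0.27] line -131.7 pos -127.7
w14 28 [ 0.5004 -0.2699] line -129.4 pos -126.2
w15 37 [ 0.5007 -0.27  ] line -118.8 pos -124.4
w20 105 [ 0.5149 -0.2642] line -4.9 pos -12.6
w24 27 [ 0.5137 -0.2689] line -36.7 pos -41.2
```

```bash
python3 - <<'E'
from h import *
d=load('w24');P=lambda a,b,z:(onz(d,235+(a+.5)/3.5-.5,70+(b+.5)/3.5-.5,z,True)[:2]*1000).round(1)
print('base rear z.02',P(180,24,.02),P(392,20,.02))
print('plate rear z.026',P(202,66,.026),P(376,63,.026))
print('bar top',P(271,154,.154), 'shoe front (stop)',P(210,356,.02),P(375,353,.02),'stop top edge',P(222,358,.02))
print('bystanders: diff side0 vs s24')
a=cv2.imread('pics/side0.png').astype(int);b=cv2.imread('pics/s24.png').astype(int)
for n,(u0,v0,u1,v1) in dict(jar=(222,248,262,295),mag=(234,186,275,212)).items(): print(n,abs(a-b)[v0:v1,u0:u1].mean().round(2))
E
```

```text
base rear z.02 [466.3 -89.6] [540.2 -88.6]
plate rear z.026 [ 474.4 -105.1] [ 534.2 -104.4]
bar top [ 500.6 -131.2] shoe front (stop) [ 474.9 -209.5] [ 535.  -208.7] stop top edge [ 479.3 -210.3]
bystanders: diff side0 vs s24
jar 1.01
mag 1.07
```

```bash
python3 - <<'E'
from h import *
s=st(); print(ticket.close_job())
E
```

```text
t 37.08 p [ 0.5055 -0.2038  0.254 ] jawdeg -0.33 toolx [-0.001  0.    -1.   ] q [ 0.72  0.18 -0.48  1.62  0.08  1.36  0.23] F [ 0.7 -0.3  0.1] T [-0.01 -0.04 -0.  ] w 0.0869
the job is handed in; nothing more can be done
None
```

The job is done and handed in at 37 s, with the gripper open and clear of everything.

- **Plate into shoe:** I gripped the nearest bar and slid its foot plate into the blue shoe on the open table. The shoe then moved about 8 mm along with it. Plate and shoe rear edges were 15.5 mm apart, against 14.5 mm nominal, which is home within the camera error.
- **Into the fixture:** I carried the two together by the bar, set them on the bed and pushed the shoe between the guides. It stopped against the back stop with about 13 N on the wrist. The last picture still shows it against the stop, with the plate home.
- **Clamp:** I turned the knob clockwise in two grips.
  - The marker on the knob shows about 272° (4.75 rad) of turn on top of the unknown starting angle, past the 4.6 rad where it should be tight.
  - Over the last 20° or so the torque rose to about 0.26 N m and the fingers slipped, so the knob is probably at the end of its thread.
- **Bystanders:** The jar and magnet look unchanged between the first and last side views.

**Not measured:** I had no direct reading of the pad squeeze. That it is tight rests on the knob angle and the torque rise.

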